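# Clamp a steel strip evenly with four handles, crosswise in two rounds

## Robot

A 6-joint arm with a two-finger parallel gripper is mounted at the origin on a cart in front of the work surface, level with it; the furniture and walls round the work are solid. World frame = base frame: x ahead of the robot, y to its left, z up, the work surface at z = 0. Lengths are in m, angles in rad, forces in N, time in s.
With the tool pointing down it reaches from about 0.35 to 0.775 m from the base axis. Payload 5.5 kg.
Tool frame: the origin (TCP) lies at the very end of the fingers, on their centre line; the grasp point (between the pads) lies 19 mm behind it; y points along the fingers, z is the direction in which the jaws open and shut, and the axes are right-handed (so a half turn about y gives the same grasp; the last joint's range is limited). The gripper opens to 85 mm and grips with 20 to 120 N. Pads are 22 mm wide; open, the fingers measure 114 mm over their backs; the gripper's body (76 mm by 85 mm) begins 54 mm behind the grasp point. The pads swing forward as they close: fully open they stand 13 mm farther back than shut.
Start: joints at [1.103, 0.313, 0.046, 1.304, 0, 1.431], TCP at [0.185, 0.544, 0.231] pointing down, gripper open.
Joint ranges: [-2.76, 2.76], [-0.86, 1.69], [-1.03, 1.26], [-2.2, 2.34], [-1.47, 1.5], [-3.14, 3.14]. Speed limits (rad/s): [2.57, 2.57, 3.14, 3.14, 3.14, 3.14].

## Interface

Orientations are given as a unit quaternion [w, x, y, z].
In Python, from workcell import env gives the robot as it stands.
- The arm moves only by the shell command python3 -m inch 'ROWS' [OPENING] [FORCE]. ROWS is JSON, a list that holds one entry, the list of rows, each a list of 4 numbers: the shift along the tool's x, y, z in mm, then the turn about the tool's y in degrees. In form: [[[tx, ty, tz, spin], ...]]. A call has 1 to 10 rows; each row is the pose to reach, as a shift and turn from the pose commanded when the call began, along the tool's axes at that moment; what a row does not reach only later rows make up. A row lasts 1/10 s, in which the tool goes at most 50 mm and 8.59 degrees, less where a joint would pass 70% of its speed; a pose out of reach is approached as far as the arm can. A call with a gripper value outside its range is refused whole. OPENING is the finger opening in mm, from 0 to 85.4, set as the call begins (- or left out, the last holds). The fingers move at their own pace and stop on an object; FORCE is the grip in N (left out, the last holds). Time passes only in rows, so rows that repeat a pose let the fingers close. It gives the time, the measured TCP pose, the force and the opening at its end, in the units of the state.
- env.get_state(): the state, without advancing time (a new reading comes with each control period).
- env.read_camera(name): name is "scene" or "side" or "wrist"; returns the picture (480x640x3 uint8, blue, green, red); there is no depth.
- env.camera_model(name): a dict with "fx", "fy", "cx", "cy" (pixels), "distortion" ([k1, k2, p1, p2, k3] as OpenCV has them; the pictures are not rectified), "R" (3x3) and "t" (3): a world point X has camera coordinates R X + t; the wrist camera has in their place "mount" (4x4, takes a point from camera to tool coordinates, whose origin is the TCP and whose axes are the tool frame's). Camera axes: x right, y down, z forward; pixel columns grow to the right and rows downward; lengths in m; the calibration is good to about 2 mm. A picture is of the moment at which its call begins: read the wrist's pose just before it. camera_model takes no time and is no camera call.
- env.hand_in(): hands the job in, once; it reports no verdict.
The state is a dict: "clock": time; "joint_pos": joint angles; "qvel": joint speeds; "tau": joint torques, N m; "tcp_pos": TCP position; "orientation": TCP orientation; "wrist_force": force on the tool from outside, world axes, zero at the start; "ft_torque": the same for the moment, N m; "finger_gap": finger opening in m.
Only numpy, scipy, OpenCV 4.12 (cv2) and the standard library are available. Lean on these libraries where they do the work, as an engineer would, in place of code of your own. Each camera call takes 0.05 s, during which the arm holds its last target.

## Task

Take the dark steel strip that stands on edge in the wooden holder, lay it flat on the bench, let go, then take it again across its width, set it flat in the pocket of the grey clamping nest and let go. Then tighten the four orange clamp handles clockwise, crosswise and in two rounds so that the strip is pulled down evenly: first turn each about half way, one diagonally opposite pair and then the other; then, in a second round in the same crosswise way, turn each fully home. Leave the oil can, the bush tin and the tape roll where they stand.

Things in the scene. Friction and masses are not known exactly. Their poses are not given: they have to be found in the camera images.
- strip_centre (a point): centre of the dark steel strip, 118 x 48 x 9, 0.42 kg; x axis along its length, y across its width, z through its thickness (either face may be up). At the start it stands on a long edge in the holder's slot, its top edge 54 above the bench; flat on the bench its centre is 4.5 above it, flat in the pocket 16.5
- holder: fixed wooden block, 60 x 150 x 22, origin at the centre of its underside, with an 11 wide, 16 deep slot open at both ends, running along its y axis through its middle; slot floor 6 above the bench
- nest_pocket (a point): centre of the floor of the pocket of the grey clamping nest (fixed base plate 188 x 186 x 12), 12 above the bench; z up, y along the pocket's length, x across it. The strip lies with its length along y, with about 3.5 clear to each low steel stop (6 high) at the ends and at four places along the sides, 32 to 48 from the middle; the sides are open between these for fingers. The spindles of the four clamps stand at x = +-72, y = +-56 in this frame
- front_left_handle (a point): orange bar handle of the front-left (front = nearer the robot, left = robot's left) clamp: 68 long, 14 wide, 20 high, upright sides, standing level on a vertical spindle; this point is the handle's centre, on the spindle axis, 54 above the bench. x axis along the handle, on the side of the steel dog (the finger, 16 wide, 8 high, reaching 60 from the spindle, top 30.5 above the bench, that turns with the handle); z up
- clamp_front_left (a joint): front-left clamp handle angle in rad: 0 = slack, handle 0.37 rad from parallel to the pocket's long (y) axis, dog off the strip; grows as it is turned clockwise seen from above; about 0.6 = half turned; 1.2 = end stop, handle across the pocket (along its x axis), dog pointing squarely in over the strip. Dry friction 0.08 N m, no spring: stays where it is left
- rear_left_handle (a point): orange bar handle of the rear-left (front = nearer the robot, left = robot's left) clamp: 68 long, 14 wide, 20 high, upright sides, standing level on a vertical spindle; this point is the handle's centre, on the spindle axis, 54 above the bench. x axis along the handle, on the side of the steel dog (the finger, 16 wide, 8 high, reaching 60 from the spindle, top 30.5 above the bench, that turns with the handle); z up
- clamp_rear_left (a joint): rear-left clamp handle angle in rad: 0 = slack, handle 0.37 rad from parallel to the pocket's long (y) axis, dog off the strip; grows as it is turned clockwise seen from above; about 0.6 = half turned; 1.2 = end stop, handle across the pocket (along its x axis), dog pointing squarely in over the strip. Dry friction 0.08 N m, no spring: stays where it is left
- rear_right_handle (a point): orange bar handle of the rear-right (front = nearer the robot, left = robot's left) clamp: 68 long, 14 wide, 20 high, upright sides, standing level on a vertical spindle; this point is the handle's centre, on the spindle axis, 54 above the bench. x axis along the handle, on the side of the steel dog (the finger, 16 wide, 8 high, reaching 60 from the spindle, top 30.5 above the bench, that turns with the handle); z up
- clamp_rear_right (a joint): rear-right clamp handle angle in rad: 0 = slack, handle 0.37 rad from parallel to the pocket's long (y) axis, dog off the strip; grows as it is turned clockwise seen from above; about 0.6 = half turned; 1.2 = end stop, handle across the pocket (along its x axis), dog pointing squarely in over the strip. Dry friction 0.08 N m, no spring: stays where it is left
- front_right_handle (a point): orange bar handle of the front-right (front = nearer the robot, left = robot's left) clamp: 68 long, 14 wide, 20 high, upright sides, standing level on a vertical spindle; this point is the handle's centre, on the spindle axis, 54 above the bench. x axis along the handle, on the side of the steel dog (the finger, 16 wide, 8 high, reaching 60 from the spindle, top 30.5 above the bench, that turns with the handle); z up
- clamp_front_right (a joint): front-right clamp handle angle in rad: 0 = slack, handle 0.37 rad from parallel to the pocket's long (y) axis, dog off the strip; grows as it is turned clockwise seen from above; about 0.6 = half turned; 1.2 = end stop, handle across the pocket (along its x axis), dog pointing squarely in over the strip. Dry friction 0.08 N m, no spring: stays where it is left
- oil_can: bystander: green pump oil can, 64 x 102 x 147; origin at the centre of its underside
- bush_tin: bystander: small open steel tin of bushes, 74 across, 54 high; origin at the centre of its underside
- tape_roll: bystander: roll of masking tape lying flat, 104 across, 25 high; origin at the centre of its underside
Not all that is in view belongs to the job. There is more than one size of the part that bears strip_centre; the job needs the larger.

How it is judged:
On the way, in this order (a step that is already met when the one before it is completed fails the run):
1. the strip lies flat on the bench, away from the nest, let go (height (world z) of strip_centre below 0.008 m and angle between the z axis of strip_centre and the z axis of nest_pocket, either way round below 0.08 rad and contact force between the fingers and flat_bar below 0.1 N and linear speed of flat_bar below 0.02 m/s and horizontal distance between strip_centre and nest_pocket above 0.11 m), for 0.1 s.
2. the strip lies flat in the pocket, let go, with all clamps still slack (x of strip_centre in the frame of nest_pocket between -0.007 and 0.007 m and y of strip_centre in the frame of nest_pocket between -0.007 and 0.007 m and z of strip_centre in the frame of nest_pocket below 0.0075 m and angle between the z axis of strip_centre and the z axis of nest_pocket, either way round below 0.08 rad and angle between the x axis of strip_centre and the y axis of nest_pocket, either way round below 0.16 rad and contact force between the fingers and flat_bar below 0.1 N and value of joint each of clamp_front_left, clamp_rear_left, clamp_rear_right, clamp_front_right below 0.27 rad), for 0.1 s.
3. one diagonal pair of handles is half turned (0.35 to 0.87 rad), the other pair still slack (under 0.27) (((value of joint clamp_front_left between 0.35 and 0.87 rad and value of joint clamp_rear_right between 0.35 and 0.87 rad and value of joint each of clamp_rear_left, clamp_front_right below 0.27 rad) or (value of joint clamp_rear_left between 0.35 and 0.87 rad and value of joint clamp_front_right between 0.35 and 0.87 rad and value of joint each of clamp_front_left, clamp_rear_right below 0.27 rad))), for 0.1 s.
4. all four handles are half turned (0.35 to 0.87 rad) (value of joint clamp_front_left between 0.35 and 0.87 rad and value of joint clamp_rear_left between 0.35 and 0.87 rad and value of joint clamp_rear_right between 0.35 and 0.87 rad and value of joint clamp_front_right between 0.35 and 0.87 rad), for 0.1 s.
5. one diagonal pair is fully home (over 1.05 rad), the other pair still half turned (((value of joint each of clamp_front_left, clamp_rear_right above 1.05 rad and value of joint clamp_rear_left between 0.35 and 0.87 rad and value of joint clamp_front_right between 0.35 and 0.87 rad) or (value of joint each of clamp_rear_left, clamp_front_right above 1.05 rad and value of joint clamp_front_left between 0.35 and 0.87 rad and value of joint clamp_rear_right between 0.35 and 0.87 rad))), for 0.1 s.
6. all four handles are fully home (over 1.05 rad) (value of joint each of clamp_front_left, clamp_rear_left, clamp_rear_right, clamp_front_right above 1.05 rad), for 0.1 s.
At the end, for the whole second after the job is handed in: the strip lies flat in the pocket, at rest, within 7 mm of its centre lengthwise and crosswise and 0.16 rad of its direction; all four handles are turned beyond 1.05 rad and at rest; the bystanders stand within 30 mm of where they were (all of step 6 and x of strip_centre in the frame of nest_pocket between -0.007 and 0.007 m and y of strip_centre in the frame of nest_pocket between -0.007 and 0.007 m and z of strip_centre in the frame of nest_pocket below 0.0075 m and angle between the z axis of strip_centre and the z axis of nest_pocket, either way round below 0.08 rad and angle between the x axis of strip_centre and the y axis of nest_pocket, either way round below 0.16 rad and linear speed of flat_bar below 0.02 m/s and velocity of joint each of clamp_front_left, clamp_rear_left, clamp_rear_right, clamp_front_right below 0.05 rad/s); the robot touches nothing.
It fails at once if a handle is turned past 0.95 rad while another is still below 0.3 (value of joint any of clamp_front_left, clamp_rear_left, clamp_rear_right, clamp_front_right above 0.95 rad and value of joint any of clamp_front_left, clamp_rear_left, clamp_rear_right, clamp_front_right below 0.3 rad).
It fails at once if the oil can is moved by more than 30 mm (distance of oil_can from where it was at the start of the episode above 0.03 m).
It fails at once if the bush tin is moved by more than 30 mm (distance of bush_tin from where it was at the start of the episode above 0.03 m).
It fails at once if the tape roll is moved by more than 30 mm (distance of tape_roll from where it was at the start of the episode above 0.03 m).
It also fails if it takes over 72 s, if anything falls off the work surface, if the arm or the gripper's body presses on something with over 40 N, if the wrist force passes 120 N, or if a joint passes its speed limit or range.

## Working session

There is one attempt and no reset: what is moved stays moved. The work goes in short steps, Python scripts to look and compute and a shell command to move; the robot and the scene stay as the last step left them, time stands still between calls to the robot, and variables do not carry over. Pictures are saved under pics/ and viewed, and the job is handed in when it is done.

```bash
ls; mkdir -p pics; python3 - <<'E'
from workcell import env
import cv2
print(env.get_state())
for n in ["scene","side","wrist"]:
    m=env.camera_model(n);print(n,m)
    cv2.imwrite(f"pics/{n}0.png",env.read_camera(n))
E
```

```text
pics
{'clock': 0.0, 'joint_pos': array([ 1.10337221e+00,  3.13981408e-01,  4.49592820e-02,  1.30361302e+00,
       -3.20831372e-05,  1.43122445e+00]), 'qvel': array([-2.59311231e-04, -3.86771230e-04,  1.03445694e-04,  1.92453633e-03,
        8.99229059e-04,  5.49373839e-06]), 'tau': array([ 3.20195822e-04, -4.80626285e+01,  2.98532814e+01,  1.93660503e-02,
       -2.32740840e-04, -6.23773715e-06]), 'tcp_pos': array([0.1849189 , 0.54389655, 0.23041164]), 'orientation': array([-0.69700334,  0.69825094, -0.11557825,  0.11521131]), 'wrist_force': array([-0.03002978, -0.33725009,  0.67301931]), 'ft_torque': array([-0.04589451,  0.01331119,  0.00075358]), 'finger_gap': 0.08548435355275145}
scene {'fx': 478.7022835137544, 'fy': 478.7022835137544, 'cx': 323.98531490248746, 'cy': 250.79500999698726, 'distortion': array([-0.12123187,  0.        ,  0.        ,  0.        ,  0.        ]), 'R': array([[ 0.74287537, -0.66906139,  0.02220465],
       [-0.35285835, -0.41954377, -0.83634563],
       [ 0.56888239,  0.61346548, -0.54775262]]), 't': array([-0.47108217,  0.24747347,  0.72637385])}
side {
[... 238 characters left out ...]
768],
       [-0.26839644,  0.5901979 , -0.76133421],
       [ 0.29873125, -0.7003753 , -0.64825464]]), 't': array([0.52636465, 0.22914599, 0.79506336])}
wrist {'fx': 372.8063274315525, 'fy': 372.8063274315525, 'cx': 319.5735805576445, 'cy': 238.18592501686274, 'distortion': array([-0.06440913,  0.        ,  0.        ,  0.        ,  0.        ]), 'mount': array([[-4.44970553e-04,  9.56459669e-01,  2.91864186e-01,
        -7.36722539e-02],
       [ 1.03422549e-03, -2.91863618e-01,  9.56459387e-01,
        -1.42200902e-01],
       [ 9.99999366e-01,  7.27449643e-04, -8.59324255e-04,
         7.97423827e-05],
       [ 0.00000000e+00,  0.00000000e+00,  0.00000000e+00,
         1.00000000e+00]])}
```

View pics/scene0.png

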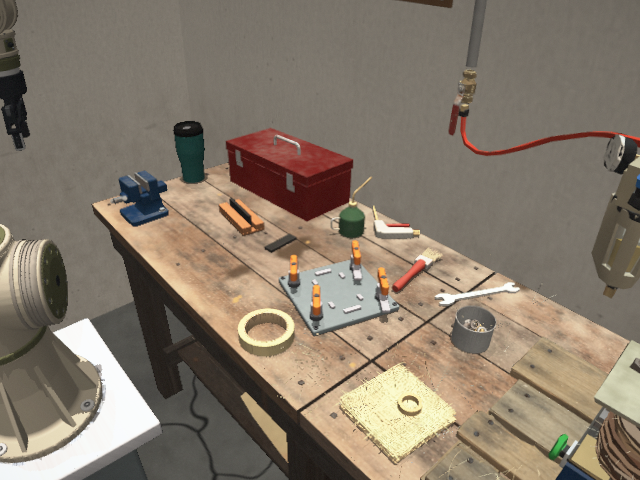

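View pics/side0.png

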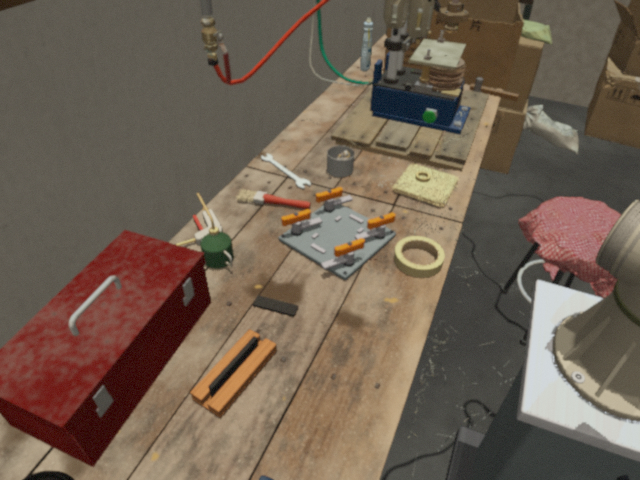

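View pics/wrist0.png

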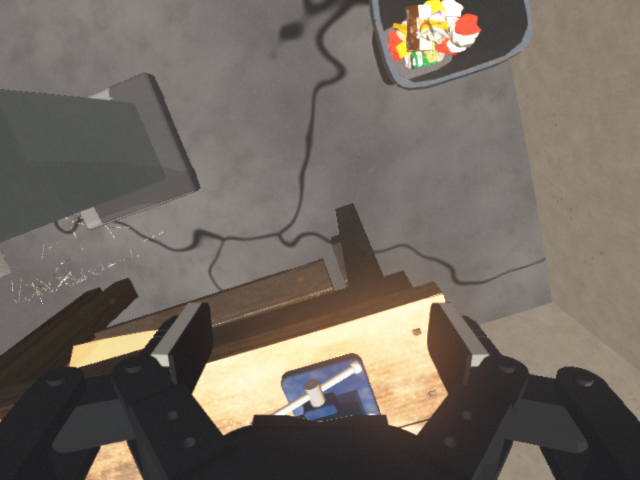

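The scene view shows the holder near (242,215), the nest near (338,297) and the small decoy strip near (283,243). The side view shows the same three near (235,370), (337,238) and (275,304). I'll enlarge them.

```bash
python3 - <<'E'
import cv2
def crop(src,x0,y0,x1,y1,s,out):
    im=cv2.imread(src)[y0:y1,x0:x1]
    im=cv2.resize(im,None,fx=s,fy=s,interpolation=cv2.INTER_CUBIC)
    for i in range(0,x1-x0,10):cv2.putText(im,str(x0+i),(i*s,8),0,.3,(255,255,255),1) if i%20==0 else 0; cv2.line(im,(i*s,0),(i*s,3),(255,255,255),1)
    for i in range(0,y1-y0,10):cv2.putText(im,str(y0+i),(0,i*s+4),0,.3,(255,255,255),1)
    cv2.imwrite(out,im)
crop("pics/scene0.png",265,230,415,340,5,"pics/c1.png")
crop("pics/side0.png",265,180,405,285,5,"pics/c2.png")
crop("pics/scene0.png",205,180,305,260,7,"pics/c3.png")
crop("pics/side0.png",180,285,310,425,4,"pics/c4.png")
E
```

```text
(no output)
```

View pics/c1.png

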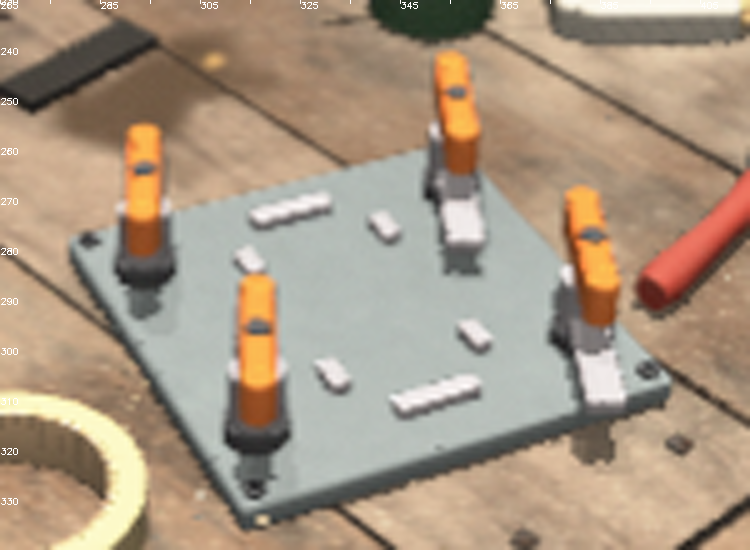

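View pics/c2.png

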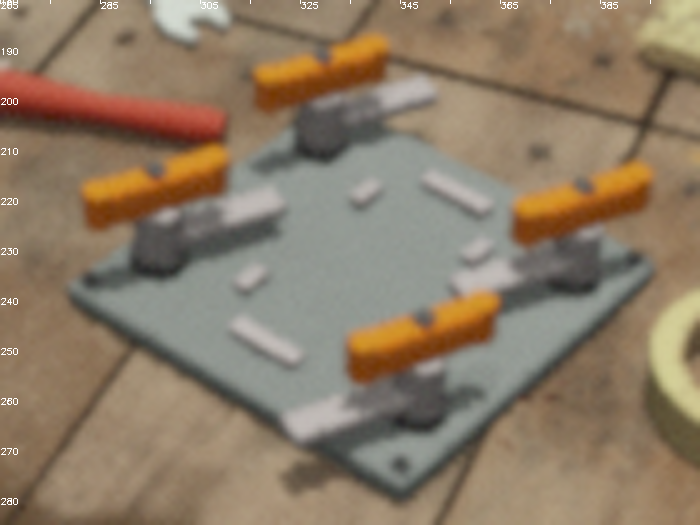

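View pics/c3.png

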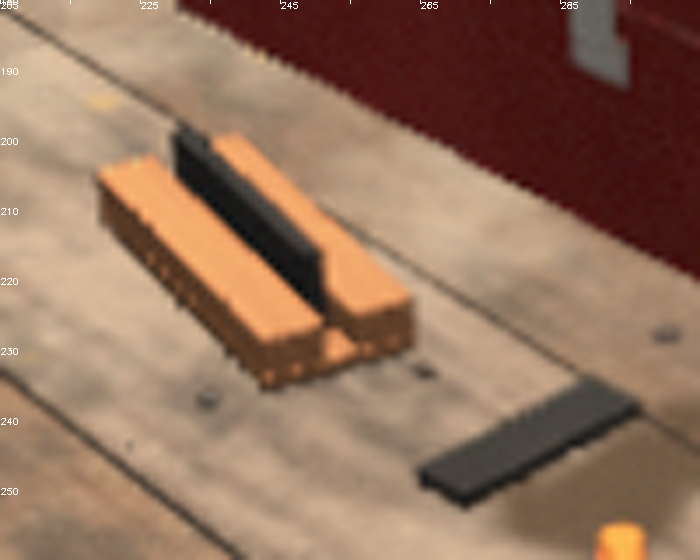

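View pics/c4.png

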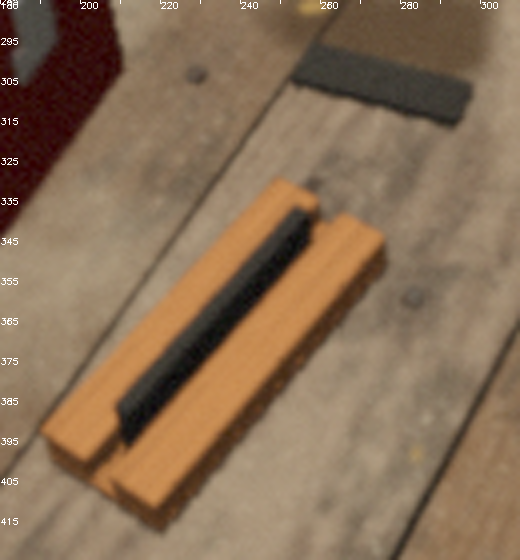

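```bash
cat > h.py <<'E'
import numpy as np, cv2
from scipy.optimize import least_squares
from workcell import env
def K(m): return np.array([[m["fx"],0,m["cx"]],[0,m["fy"],m["cy"]],[0,0,1.]])
def extr(m,st=None):
    if "R" in m: return m["R"],m["t"]
    w,x,y,z=st["orientation"]
    from scipy.spatial.transform import Rotation as Ro
    T=np.eye(4);T[:3,:3]=Ro.from_quat([x,y,z,w]).as_matrix();T[:3,3]=st["tcp_pos"]
    M=np.linalg.inv(T@m["mount"]);return M[:3,:3],M[:3,3]
def proj(n,X,st=None):
    m=env.camera_model(n);R,t=extr(m,st)
    return cv2.projectPoints(np.atleast_2d(np.array(X,float)),cv2.Rodrigues(R)[0],np.array(t),K(m),m["distortion"])[0][:,0]
def onplane(n,uv,z,st=None):
    m=env.camera_model(n);R,t=extr(m,st)
    p=cv2.undistortPoints(np.array(uv,float).reshape(-1,1,2),K(m),m["distortion"])[:,0]
    d=np.c_[p,np.ones(len(p))]@R; c=-R.T@t
    return c+d*((z-c[2])/d[:,2])[:,None]
def fitpose(obs,x0):
    # obs: list of (cam, local xyz, uv[, st]); pose x,y,yaw
    def r(q):
        c,s=np.cos(q[2]),np.sin(q[2]);o=[]
        for ob in obs:
            l=ob[1];o.append(proj(ob[0],[q[0]+c*l[0]-s*l[1],q[1]+s*l[0]+c*l[1],l[2]],ob[3] if len(ob)>3 else None)[0]-ob[2])
        return np.ravel(o)
    f=least_squares(r,x0,loss="soft_l1");return f.x,r(f.x).reshape(-1,2)
E
python3 - <<'E'
from h import *
np.set_printoptions(precision=4,suppress=True)
for z,n,p in [(.012,"scene",[(279,278.6),(314,333.6),(398.6,307),(352,260)]),(.064,"scene",[(293.6,264),(316.6,295.4),(356.2,248.4),(383.4,277)]),
 (.012,"side",[(279,238),(345,278),(395,233.6)]),(.064,"side",[(296,214),(329.4,191),(382,217.4),(349.8,243.6)]),
 (.022,"scene",[(218.9,205.4),(242.4,228.6),(263.9,222.9),(238.1,199)]),(.054,"scene",[(231,199),(250.5,216)]),
 (.022,"side",[(251.2,330),(276.2,344.5),(220,412.5),(190.5,393)]),(.054,"side",[(255.8,338.2),(211,387)])]:
    print(n,z);print(onplane(n,p,z)[:,:2])
E
```

```text
scene 0.012
[[ 0.5063  0.0003]
 [ 0.4522 -0.1744]
 [ 0.628  -0.2261]
 [ 0.6735 -0.0497]]
scene 0.064
[[ 0.5173 -0.0362]
 [ 0.4859 -0.1421]
 [ 0.6553 -0.0767]
 [ 0.623  -0.1837]]
side 0.012
[[ 0.6827 -0.0394]
 [ 0.5084  0.0138]
 [ 0.4563 -0.1585]]
side 0.064
[[ 0.6561 -0.0716]
 [ 0.6236 -0.1793]
 [ 0.485  -0.1369]
 [ 0.5181 -0.0304]]
scene 0.022
[[0.5741 0.3488]
 [0.5544 0.2081]
 [0.6107 0.197 ]
 [0.6334 0.3471]]
scene 0.054
[[0.5867 0.3047]
 [0.5739 0.1986]]
side 0.022
[[0.6096 0.2086]
 [0.5556 0.2179]
 [0.5755 0.364 ]
 [0.6351 0.3553]]
side 0.054
[[0.5797 0.2406]
 [0.597  0.3474]]
```

```bash
cat >> h.py <<'E'
def box(cx,cy,yaw,L,W,z0,z1):
    c,s=np.cos(yaw),np.sin(yaw)
    return [[cx+c*a*L/2-s*b*W/2,cy+s*a*L/2+c*b*W/2,z] for z in (z0,z1) for a,b in ((-1,-1),(1,-1),(1,1),(-1,1))]
def wire(im,n,bx,s,x0,y0,col,st=None):
    p=((proj(n,bx,st)+.5-[x0,y0])*s).astype(int)
    for i in range(4):
        for a,b in ((i,(i+1)%4),(i+4,(i+1)%4+4),(i,i+4)): cv2.line(im,tuple(map(int,p[a])),tuple(map(int,p[b])),col,1)
E
python3 - <<'E'
from h import *
np.set_printoptions(precision=4,suppress=True)
H=[(-.03,.075),(-.03,-.075),(.03,-.075),(.03,.075)]
obs=[("scene",(*h,.022),u) for h,u in zip(H,[(218.9,205.4),(242.4,228.6),(263.9,222.9),(238.1,199)])]
obs+=[("side",(*h,.022),u) for h,u in zip([H[2],H[1],H[0],H[3]],[(251.2,330),(276.2,344.5),(220,412.5),(190.5,393)])]
q,r=fitpose(obs,[.59,.28,.1]);print(q);print(r)
C=[(-.093,.094),(-.093,-.094),(.093,-.094),(.093,.094)];
ho=[]
C=[(-.094,.093),(-.094,-.093),(.094,-.093),(.094,.093)]
S=[(-.072,.056),(-.072,-.056),(.072,-.056),(.072,.056)]
o2=[("scene",(*h,.012),u) for h,u in zip(C[:3],[(279,278.6),(314,333.6),(398.6,307)])]
o2+=[("side",(*h,.012),u) for h,u in zip([C[3],C[0],C[1]],[(279,238),(345,278),(395,233.6)])]
o2+=[("scene",(*h,.064),u) for h,u in zip([S[0],S[1],S[3],S[2]],[(293.6,264),(316.6,295.4),(356.2,248.4),(383.4,277)])]
o2+=[("side",(*h,.064),u) for h,u in zip([S[3],S[2],S[1],S[0]],[(296,214),(329.4,191),(382,217.4),(349.8,243.6)])]
q2,r2=fitpose(o2,[.57,-.1,.3]);print(q2);print(r2)
for n,(x0,y0,x1,y1,s) in dict(scene=(205,180,305,260,7),side=(180,320,290,425,5)).items():
    im=cv2.imread(f"pics/{n}0.png")[y0:y1,x0:x1];im=cv2.resize(im,None,fx=s,fy=s,interpolation=cv2.INTER_CUBIC)
    wire(im,n,box(*q[:2],q[2],.06,.15,0,.022),s,x0,y0,(255,0,0))
    wire(im,n,box(*q[:2],q[2],.009,.118,.006,.054),s,x0,y0,(0,255,0))
    cv2.imwrite(f"pics/o_{n}.png",im)
E
```

```text
[ 0.5949  0.2847 -0.1487]
[[-2.1454 -2.1985]
 [-1.6467 -1.0548]
 [-1.2107 -1.7434]
 [-0.7825 -1.179 ]
 [-1.2207 -1.8085]
 [ 1.5356 -1.0002]
 [-0.2318 -0.5856]
 [-0.0055 -0.6023]]
[ 0.5713 -0.1076 -0.294 ]
[[-1.6494 -2.1442]
 [-0.8646 -1.982 ]
 [ 1.2641 -1.8974]
 [-0.9279 -2.4561]
 [ 0.9671 -1.7173]
 [ 2.1811 -2.6826]
 [-0.4028 -0.8998]
 [-0.5082 -0.5327]
 [-0.2191 -0.5538]
 [-0.2616 -0.5778]
 [ 0.5129 -0.9054]
 [ 0.3028 -0.6923]
 [-0.036  -1.0634]
 [ 0.204  -0.9324]]
```

View pics/o_scene.png

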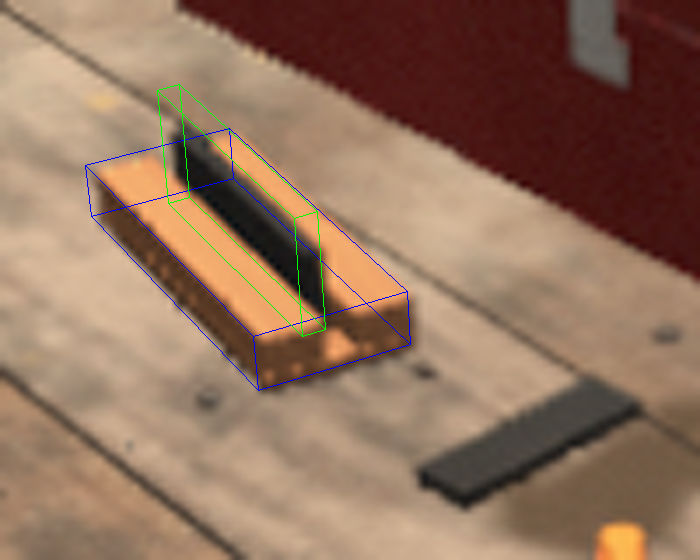

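View pics/o_side.png

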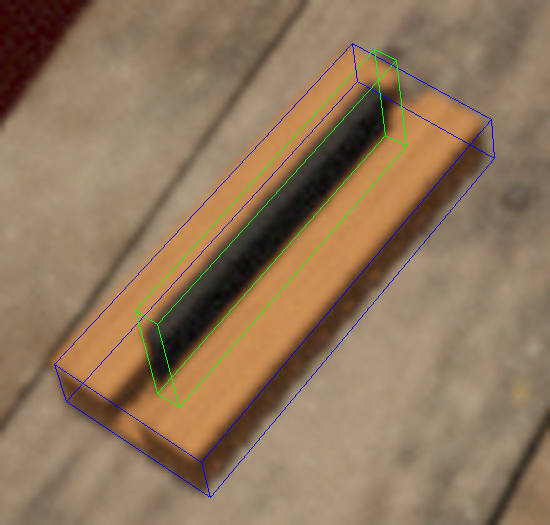

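```bash
python3 - <<'E'
from h import *
np.set_printoptions(precision=4,suppress=True)
a=onplane("scene",np.array([(418,470),(465,495),(640,405),(590,376)])/7+[205-.5,180-.5],.009)
b=onplane("side",np.array([(295,80),(455,120),(470,85),(322,45)])/4+[180-.5,285-.5],.009)
for p in (a,b): print(p[:,:2],np.linalg.norm(np.roll(p,-1,0)-p,axis=1))
# triangulate strip top ends
def ray(n,uv):
    m=env.camera_model(n);R,t=m["R"],m["t"]
    p=cv2.undistortPoints(np.array(uv,float).reshape(-1,1,2),K(m),m["distortion"])[0,0]
    return -R.T@t,R.T@np.r_[p,1]
def tri(p,q):
    c1,d1=ray("scene",p);c2,d2=ray("side",q)
    s=np.linalg.lstsq(np.c_[d1,-d2],c2-c1,rcond=None)[0];A=c1+s[0]*d1;B=c2+s[1]*d2
    return (A+B)/2,np.linalg.norm(A-B)
s=lambda u,v:(205+u/7-.5,180+v/7-.5)
d=lambda u,v:(180+u/4-.5,285+v/4-.5)
print("strip near",tri(s(315,250),d(305,214)))
print("strip far",tri(s(192,135),d(124,408)))
for a,b in [((97,178),(160,510)),((262,340),(385,238)),((412,300),(285,180)),((232,133),(42,432))]: print("holder",tri(s(*a),d(*b)))
e=lambda u,v:(265+u/5-.5,230+v/5-.5)
f=lambda u,v:(265+u/5-.5,180+v/5-.5)
for a,b in [((143,170),(424,318)),((258,327),(585,187)),((456,92),(155,170)),((592,235),(322,55)),((70,243),(400,490))]: print("nest",tri(e(*a),f(*b)))
E
```

```text
[[0.5587 0.1252]
 [0.5615 0.1028]
 [0.6415 0.1096]
 [0.6403 0.1358]] [0.0225 0.0803 0.0262 0.0824]
[[0.6416 0.1467]
 [0.5626 0.1373]
 [0.5654 0.1155]
 [0.6407 0.1222]] [0.0795 0.022  0.0756 0.0245]
strip near (array([0.5891, 0.2288, 0.0369]), np.float64(0.0030680583213387558))
strip far (array([0.6081, 0.3376, 0.0342]), np.float64(0.0014662465281666285))
holder (array([0.5792, 0.3612, 0.0165]), np.float64(0.0005580034776716503))
holder (array([0.5578, 0.2154, 0.019 ]), np.float64(0.00023963880572356618))
holder (array([0.6136, 0.205 , 0.0182]), np.float64(0.001989771179411285))
holder (array([0.6368, 0.3542, 0.0199]), np.float64(0.0008764300259096145))
nest (array([ 0.5195, -0.0324,  0.0627]), np.float64(0.0009750996449974416))
nest (array([ 0.4869, -0.1395,  0.063 ]), np.float64(0.00018300737980061886))
nest (array([ 0.6578, -0.0733,  0.063 ]), np.float64(0.0010860286428652946))
nest (array([ 0.6252, -0.1811,  0.0632]), np.float64(0.0011708522225237934))
nest (array([0.5111, 0.0082, 0.0067]), np.float64(0.0004839681034778987))
```

```bash
cat >> h.py <<'E'
from scipy.spatial.transform import Rotation as Ro
def toolR(st):
    w,x,y,z=st["orientation"];return Ro.from_quat([x,y,z,w]).as_matrix()
def plan(x,y,z,jawdir,st=None):
    """rows to tcp xyz with tool z (jaw) along world angle jawdir (mod pi)"""
    st=st or env.get_state();R=toolR(st)
    d=R.T@(np.array([x,y,z])-st["tcp_pos"])*1000
    cur=np.arctan2(R[1,2],R[0,2]); dy=(jawdir-cur+np.pi/2)%np.pi-np.pi/2
    # tool y is down => positive spin about tool y = clockwise from above
    print("clock %.2f tcp %s jaw %.3f shift mm %s spin deg %.2f (alt %.2f) R:"%(st["clock"],np.round(st["tcp_pos"],4),cur,np.round(d,1),-np.degrees(dy),-np.degrees(dy)+(180 if dy>0 else -180)),np.round(R,3).tolist(), "j6 %.2f"%st["joint_pos"][5],"F",np.round(st["wrist_force"],1),"gap %.4f"%st["finger_gap"])
def save(n,name):
    st=env.get_state();im=env.read_camera(n);cv2.imwrite(f"pics/{name}.png",im);return st,im
E
python3 - <<'E'
from h import *
plan(.58,.28,.231,-.17)
plan(.58,.28,.231,-.17+3.14)
E
```

```text
clock 0.15 tcp [0.185  0.544  0.2306] jaw 1.243 shift mm [ 4.590e+02 -3.000e-01 -1.228e+02] spin deg 80.96 (alt -99.04) R: [[0.947, -0.001, 0.322], [-0.322, -0.001, 0.947], [-0.0, -1.0, -0.001]] j6 1.43 F [-0.9  0.1  0.8] gap 0.0852
clock 0.15 tcp [0.185  0.544  0.2306] jaw 1.243 shift mm [ 4.590e+02 -3.000e-01 -1.228e+02] spin deg 81.05 (alt -98.95) R: [[0.947, -0.001, 0.322], [-0.322, -0.001, 0.947], [-0.0, -1.0, -0.001]] j6 1.43 F [-0.9  0.1  0.8] gap 0.0852
```

```bash
python3 - <<'E'
from h import *
np.set_printoptions(precision=3,suppress=True)
print(onplane("scene",[(307,215),(352,188),(232,172),(193,182),(140,222),(165,215),(93,207),(300,410),(240,320)],0)[:,:2])
print(onplane("side",[(95,465),(212,298)],0)[:,:2])
E
```

```text
[[ 0.744  0.19 ]
 [ 0.953  0.23 ]
 [ 0.744  0.553]
 [ 0.614  0.567]
 [ 0.389  0.441]
 [ 0.456  0.433]
 [ 0.322  0.608]
 [ 0.329 -0.282]
 [ 0.377 -0.044]]
[[0.705 0.503]
 [0.727 0.159]]
```

```bash
python3 - <<'E'
from h import *
plan(.585,.325,.23,-.16)
E
python3 -m inch '[[[45,0,-10,8],[90,0,-20,16],[135,0,-30,24],[180,0,-40,32],[225,0,-50,40],[270,0,-58,48],[315,0,-65,56],[360,0,-71,64],[405,0,-77,72],[449,0,-78,80.4]]]' 85.4 40
python3 -m inch '[[[0,0,0,0],[0,0,0,0]]]'
python3 - <<'E'
from h import *
plan(.585,.325,.23,-.16)
save("wrist","w1")
E
```

```text
clock 0.15 tcp [0.185  0.544  0.2306] jaw 1.243 shift mm [449.2   0.7 -78.6] spin deg 80.39 (alt -99.61) R: [[0.947, -0.001, 0.322], [-0.322, -0.001, 0.947], [-0.0, -1.0, -0.001]] j6 1.43 F [-0.9  0.1  0.8] gap 0.0852
clock: 1.15
tcp_pos: [0.5865, 0.3245, 0.2311]
orientation: [0.456, -0.457, 0.54, -0.54]
wrist_force: [1.3, 0.9, -0.4]
finger_gap: 0.0856
clock: 1.35
tcp_pos: [0.5857, 0.325, 0.2299]
orientation: [0.457, -0.459, 0.539, -0.538]
wrist_force: [-0.1, 0.2, 0.0]
finger_gap: 0.0855
clock 1.35 tcp [0.5857 0.325  0.2299] jaw -0.161 shift mm [ 0.1 -0.1 -0.7] spin deg -0.08 (alt 179.92) R: [[-0.161, -0.002, 0.987], [-0.987, -0.001, -0.161], [0.001, -1.0, -0.002]] j6 2.12 F [-0.1  0.2  0. ] gap 0.0855
```

View pics/w1.png

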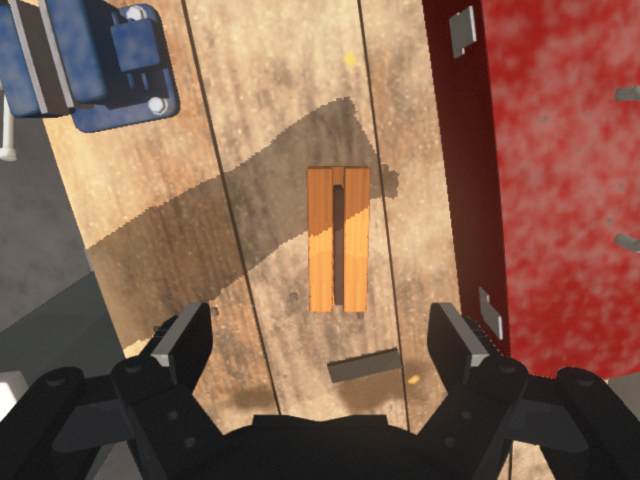

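```bash
python3 - <<'E'
import cv2
im=cv2.imread("pics/w1.png")[155:325,290:390]
cv2.imwrite("pics/w1c.png",cv2.resize(im[:, :],None,fx=5,fy=3.5,interpolation=cv2.INTER_CUBIC))
E
```

```text
(no output)
```

View pics/w1c.png

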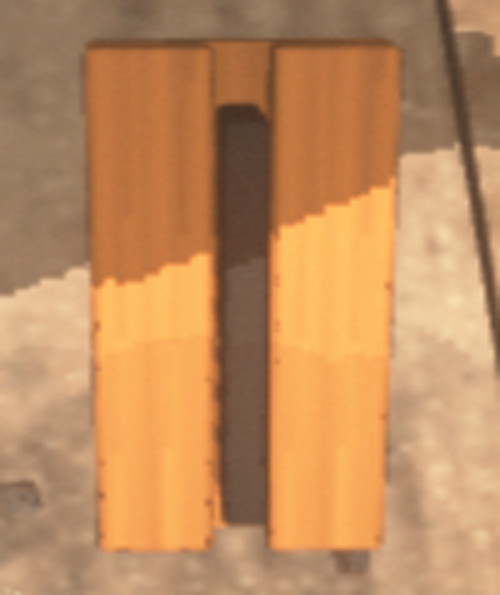

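```bash
python3 - <<'E'
from h import *
import pickle
st=env.get_state()
np.set_printoptions(precision=4,suppress=True)
p=onplane("wrist",[(307.1,167.4),(369.5,167.4),(365.9,311.1),(309.5,311.1)],.022,st)
print(p,np.linalg.norm(np.roll(p,-1,0)-p,axis=1),p.mean(0))
for z in (.035,.045,.054):
    p=onplane("wrist",[(338.7,184.5),(338.6,303.9),(334,245),(343.3,245)],z,st);print(z,p[:,:2].tolist(),np.linalg.norm(p[0]-p[1]),np.linalg.norm(p[2]-p[3]))
E
```

```text
[[0.5794 0.3629 0.022 ]
 [0.6368 0.3538 0.022 ]
 [0.6152 0.2062 0.022 ]
 [0.5567 0.2156 0.022 ]] [0.0582 0.1491 0.0592 0.149 ] [0.597  0.2846 0.022 ]
0.035 [[0.6057817398363647, 0.3445071046359006], [0.5884224635234848, 0.22577952881666036], [0.5930156594673026, 0.28802008973019594], [0.6017656004506237, 0.28661540692944015]] 0.11998992346868281 0.008861975004610452
0.045 [[0.6055340897305823, 0.34612024513147627], [0.5886889751485079, 0.230909243089696], [0.5931461259292765, 0.29130631041808364], [0.601636903758596, 0.28994323270080313]] 0.11643596041066658 0.0085994935321919
0.054 [[0.6053112046353782, 0.34757207157749437], [0.5889288356110287, 0.23552598593542803], [0.593263545745053, 0.29426390903718247], [0.6015210767357712, 0.29293827589502985]] 0.11323739365845202 0.00836326020701519
```

```bash
python3 - <<'E'
from h import *
q=[.597,.286,-.15]
st=env.get_state()
ims=[]
for n,f,(x0,y0,x1,y1,s) in [("scene","scene0",(215,190,270,240,7)),("side","side0",(185,325,285,415,6)),]:
  for zt in (None,.040,.054):
    im=cv2.imread(f"pics/{f}.png")[y0:y1,x0:x1];im=cv2.resize(im,None,fx=s,fy=s,interpolation=cv2.INTER_CUBIC)
    if zt:
      wire(im,n,box(*q[:2],q[2],.06,.15,0,.022),s,x0,y0,(255,0,0))
      wire(im,n,box(*q[:2],q[2],.009,.118,.022,zt),s,x0,y0,(0,255,0))
    ims.append(im)
cv2.imwrite("pics/o2.png",np.hstack([ims[0],ims[1]]))
cv2.imwrite("pics/o3.png",np.hstack([ims[2],ims[0]]))
cv2.imwrite("pics/o4.png",cv2.resize(np.hstack(ims[3:]),None,fx=.44,fy=.44,interpolation=cv2.INTER_AREA))
E
```

```text
(no output)
```

View pics/o2.png

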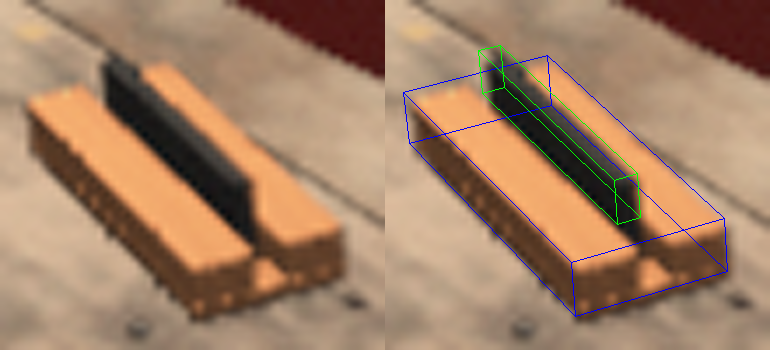

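View pics/o4.png

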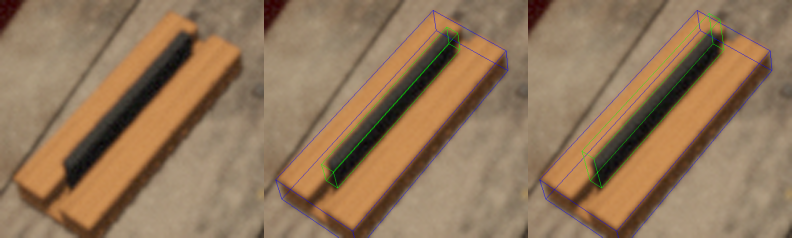

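```bash
python3 - <<'E'
from h import *
plan(.597,.287,.06,-.147)
E
```

```text
clock 1.40 tcp [0.5847 0.3257 0.2305] jaw -0.160 shift mm [ 36.2 170.5  18.6] spin deg -0.74 (alt 179.26) R: [[-0.159, -0.002, 0.987], [-0.987, -0.0, -0.159], [0.001, -1.0, -0.002]] j6 2.12 F [ 0.2  0.8 -0. ] gap 0.0855
```

```bash
python3 -m inch '[[[9,40,4,-0.7],[18,80,9,-0.7],[27,120,14,-0.7],[36,150,18,-0.7],[36,170,18,-0.7],[36,170,18,-0.7]]]'
python3 - <<'E'
from h import *
plan(.597,.287,.025,-.147)
save("wrist","w2")
E
```

```text
clock: 2.0
tcp_pos: [0.5932, 0.2875, 0.0582]
orientation: [0.46, -0.464, 0.536, -0.534]
wrist_force: [1.1, -1.2, -0.2]
finger_gap: 0.0852
clock 2.00 tcp [0.5932 0.2875 0.0582] jaw -0.146 shift mm [-0.1 33.2  4.1] spin deg 0.06 (alt -179.94) R: [[-0.145, -0.006, 0.989], [-0.989, -0.002, -0.145], [0.003, -1.0, -0.006]] j6 2.05 F [ 1.1 -1.2 -0.2] gap 0.0852
```

View pics/w2.png

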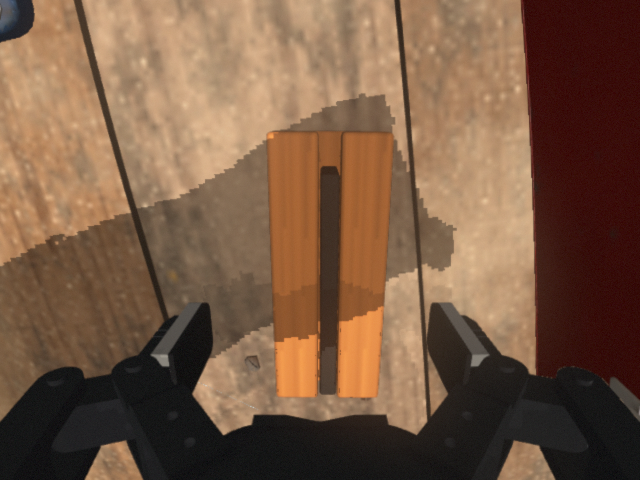

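```bash
python3 -m inch '[[[0,0,4,0],[0,0,4,0]]]'
python3 - <<'E'
from h import *
plan(.597,.287,.025,-.147)
st,im=save("wrist","w3")
c=cv2.resize(im[120:410,255:405],None,fx=3,fy=2,interpolation=cv2.INTER_CUBIC)
cv2.imwrite("pics/w3c.png",c)
E
```

```text
clock: 2.25
tcp_pos: [0.6027, 0.2881, 0.0637]
orientation: [-0.463, 0.461, -0.535, 0.536]
wrist_force: [-0.2, 0.3, -0.2]
finger_gap: 0.0857
clock 2.25 tcp [0.6027 0.2881 0.0637] jaw -0.147 shift mm [ 1.9 38.7 -5.6] spin deg -0.00 (alt 180.00) R: [[-0.147, 0.004, 0.989], [-0.989, 0.001, -0.147], [-0.002, -1.0, 0.004]] j6 2.04 F [-0.2  0.3 -0.2] gap 0.0857
```

View pics/w3c.png

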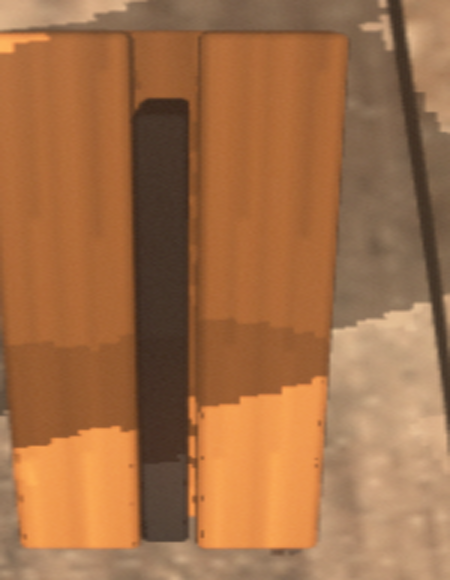

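```bash
python3 - <<'E'
from h import *
np.set_printoptions(precision=4,suppress=True)
st=env.get_state();print(st["clock"],st["tcp_pos"])
p=onplane("wrist",[(255+3/3,120+32/2),(255+346/3,120+32/2),(255+317/3,120+547/2),(255+22/3,120+547/2)],.022,st)
print(p,np.linalg.norm(np.roll(p,-1,0)-p,axis=1),p.mean(0))
for z in (.036,.040,.045,.054):
    p=onplane("wrist",[(255+163/3,175.5),(255+163/3,389.5),(255+136/3,260),(255+187/3,260)],z,st);print(z,p[:,:2].tolist(),np.linalg.norm(p[0]-p[1]),np.linalg.norm(p[2]-p[3]))
E
```

```text
2.3 [0.6025 0.2879 0.0635]
[[0.5833 0.3608 0.022 ]
 [0.6375 0.3527 0.022 ]
 [0.6161 0.206  0.022 ]
 [0.5579 0.2147 0.022 ]] [0.0547 0.1483 0.0589 0.1483] [0.5987 0.2836 0.022 ]
0.036 [[0.6062791899446577, 0.3400627575329779], [0.5882374426363647, 0.22479703593593692], [0.5956835974796896, 0.3004164372842412], [0.6038346785541893, 0.29920142006874123]] 0.11666915282636989 0.008241140061728616
0.04 [[0.6064480278828447, 0.3405582619378286], [0.5888312562235009, 0.22800763905047772], [0.5961020159439119, 0.30184581579719516], [0.6040610972686046, 0.30065941846649996]] 0.11392099611585275 0.008047018961040962
0.045 [[0.6066590753055783, 0.3411776424438921], [0.589573523207421, 0.23202089294365374], [0.5966250390241897, 0.30363253893838754], [0.6043441206616237, 0.30248191646369843]] 0.11048580022770634 0.007804367585181375
0.054 [[0.6070389606664989, 0.3422925273548063], [0.5909096037784772, 0.23924474995137057], [0.5975664805686899, 0.30684864059253386], [0.6048535627690581, 0.3057624128586557]] 0.10430244762904278 0.007367595108634125
```

```bash
python3 -m inch '[[[1,0,-5,0],[1,10,-5,0],[1,20,-5,0],[1,30,-5,0],[1,35,-5,0],[1,35,-5,0],[1,35,-5,0]]]' 40 
python3 - <<'E'
from h import *
plan(.5972,.287,.024,-.147)
save("wrist","w4")
E
```

```text
clock: 3.0
tcp_pos: [0.596, 0.2867, 0.026]
orientation: [0.461, -0.462, 0.536, -0.536]
wrist_force: [0.8, -0.2, 0.6]
finger_gap: 0.0396
clock 3.00 tcp [0.596  0.2867 0.026 ] jaw -0.148 shift mm [-0.5  2.   1.2] spin deg -0.06 (alt 179.94) R: [[-0.148, -0.001, 0.989], [-0.989, -0.0, -0.148], [0.0, -1.0, -0.001]] j6 2.05 F [ 0.8 -0.2  0.6] gap 0.0396
```

View pics/w4.png

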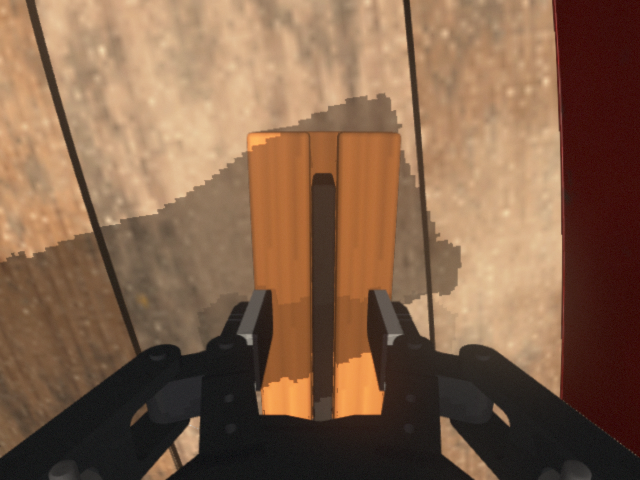

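```bash
python3 -m inch '[[[0,1,1,0],[0,1,1,0],[0,1,1,0],[0,1,1,0],[0,1,1,0],[0,1,1,0],[0,1,1,0]]]' 0 60 
python3 - <<'E'
from h import *
plan(.5972,.287,.024,-.147)
save("wrist","w5")
E
```

```text
clock: 3.75
tcp_pos: [0.5973, 0.2868, 0.0259]
orientation: [-0.462, 0.461, -0.536, 0.536]
wrist_force: [-1.0, 0.5, 4.7]
finger_gap: 0.0071
clock 3.75 tcp [0.5973 0.2868 0.0259] jaw -0.148 shift mm [-0.2  1.9 -0.2] spin deg -0.06 (alt 179.94) R: [[-0.147, 0.001, 0.989], [-0.989, 0.0, -0.147], [-0.001, -1.0, 0.001]] j6 2.05 F [-1.   0.5  4.7] gap 0.0071
```

View pics/w5.png

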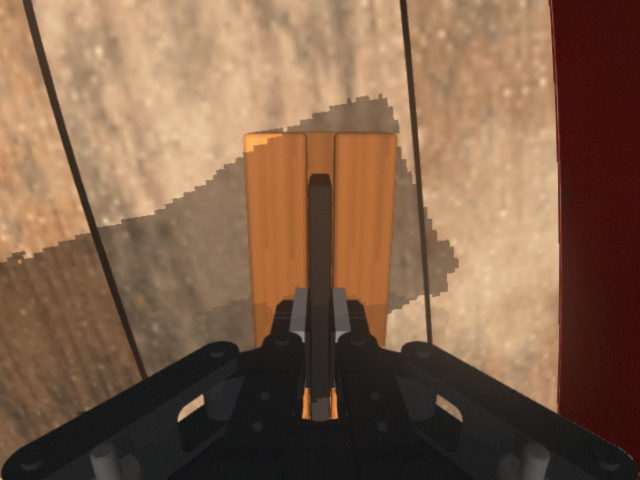

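```bash
python3 -m inch '[[[0,-10,0,0],[0,-30,0,0],[0,-60,0,0],[0,-80,0,0],[0,-80,0,0],[0,-80,0,0]]]' 0 90 
python3 - <<'E'
from h import *
plan(.5972,.287,.024,-.147)
save("wrist","w6");save("scene","s6")
a=cv2.imread("pics/w6.png");b=cv2.imread("pics/s6.png")
cv2.imwrite("pics/m6.png",np.hstack([cv2.resize(a[100:480,140:540],None,fx=.95,fy=.95),cv2.resize(b[120:270,150:300],(361,361),interpolation=cv2.INTER_CUBIC)]))
E
```

```text
clock: 4.4
tcp_pos: [0.5967, 0.2865, 0.1046]
orientation: [0.461, -0.462, 0.536, -0.535]
wrist_force: [-0.3, -0.2, -3.4]
finger_gap: 0.0056
clock 4.40 tcp [0.5967 0.2865 0.1046] jaw -0.148 shift mm [-0.6 80.6  0.5] spin deg -0.06 (alt 179.94) R: [[-0.147, -0.001, 0.989], [-0.989, -0.0, -0.147], [0.0, -1.0, -0.001]] j6 2.05 F [-0.3 -0.2 -3.4] gap 0.0056
```

View pics/m6.png

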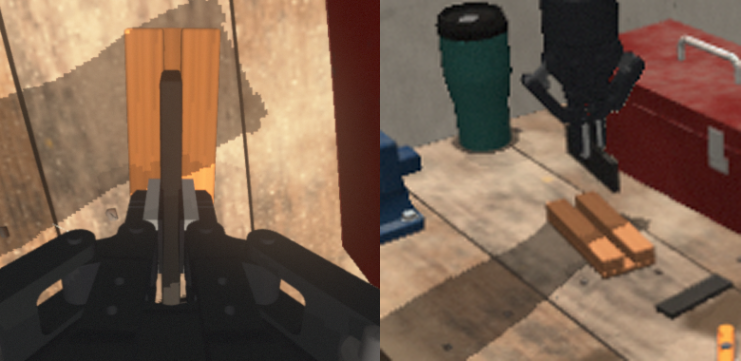

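```bash
python3 - <<'E'
from h import *
plan(.46,.17,.05,-.293)
E
```

```text
clock 4.50 tcp [0.5957 0.2861 0.1032] jaw -0.148 shift mm [ 134.8   53.8 -116.9] spin deg 8.30 (alt -171.70) R: [[-0.148, -0.003, 0.989], [-0.989, -0.001, -0.148], [0.002, -1.0, -0.003]] j6 2.05 F [ 0.3 -0.2 -3.8] gap 0.0059
```

```bash
python3 -m inch '[[[25,0,-25,2],[55,0,-50,4],[85,0,-75,6],[115,10,-100,8.3],[135,30,-117,8.3],[135,50,-117,8.3],[135,55,-117,8.3],[135,55,-117,8.3]]]'
python3 - <<'E'
from h import *
plan(.46,.17,.02,-.293)
save("side","d7");save("scene","s7")
st=env.get_state()
print(proj("side",[st["tcp_pos"]]),proj("scene",[st["tcp_pos"]]))
a=cv2.imread("pics/d7.png");b=cv2.imread("pics/s7.png")
def cc(im,n):
    u=proj(n,[st["tcp_pos"]])[0].astype(int);return cv2.resize(im[u[1]-50:u[1]+50,u[0]-50:u[0]+50],None,fx=4,fy=4,interpolation=cv2.INTER_CUBIC)
cv2.imwrite("pics/m7.png",np.hstack([cc(a,"side"),cc(b,"scene")]))
E
```

```text
clock: 5.3
tcp_pos: [0.4604, 0.1702, 0.049]
orientation: [0.421, -0.423, 0.568, -0.567]
wrist_force: [-0.2, 0.5, -2.7]
finger_gap: 0.0057
clock 5.30 tcp [0.4604 0.1702 0.049 ] jaw -0.293 shift mm [ 0.3 29.  -0.2] spin deg 0.00 (alt -180.00) R: [[-0.289, -0.003, 0.957], [-0.957, -0.0, -0.289], [0.001, -1.0, -0.003]] j6 2.05 F [-0.2  0.5 -2.7] gap 0.0057
[[338.14695233 331.94017093]] [[216.53588395 237.63605939]]
```

View pics/m7.png

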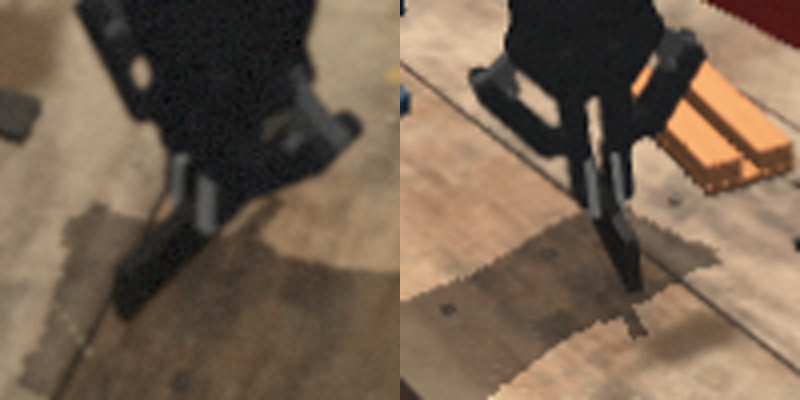

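```bash
python3 -m inch '[[[0,10,0,0],[0,20,0,0],[0,24,0,0],[0,27,0,0],[0,27,0,0]]]'
python3 - <<'E'
from h import *
plan(.46,.17,.02,-.293)
E
```

```text
clock: 5.9
tcp_pos: [0.4609, 0.1703, 0.0227]
orientation: [0.421, -0.422, 0.568, -0.567]
wrist_force: [0.5, 0.8, -3.2]
finger_gap: 0.0057
clock 5.90 tcp [0.4609 0.1703 0.0227] jaw -0.293 shift mm [ 0.6  2.7 -0.8] spin deg 0.01 (alt -179.99) R: [[-0.289, -0.001, 0.957], [-0.957, -0.0, -0.289], [0.0, -1.0, -0.001]] j6 2.05 F [ 0.5  0.8 -3.2] gap 0.0057
```

```bash
python3 -m inch '[[[0,1,0,0],[0,2,0,0],[0,3,0,0],[0,3,0,0],[0,3,0,0]]]'
python3 - <<'E'
from h import *
plan(.46,.17,.02,-.293)
save("wrist","w8")
E
```

```text
clock: 6.4
tcp_pos: [0.4614, 0.1703, 0.0204]
orientation: [-0.422, 0.422, -0.568, 0.568]
wrist_force: [-0.2, -0.5, -3.5]
finger_gap: 0.0057
clock 6.40 tcp [0.4614 0.1703 0.0204] jaw -0.293 shift mm [ 0.7  0.4 -1.3] spin deg 0.00 (alt -180.00) R: [[-0.289, 0.0, 0.957], [-0.957, 0.0, -0.289], [-0.0, -1.0, 0.0]] j6 2.05 F [-0.2 -0.5 -3.5] gap 0.0057
```

View pics/w8.png

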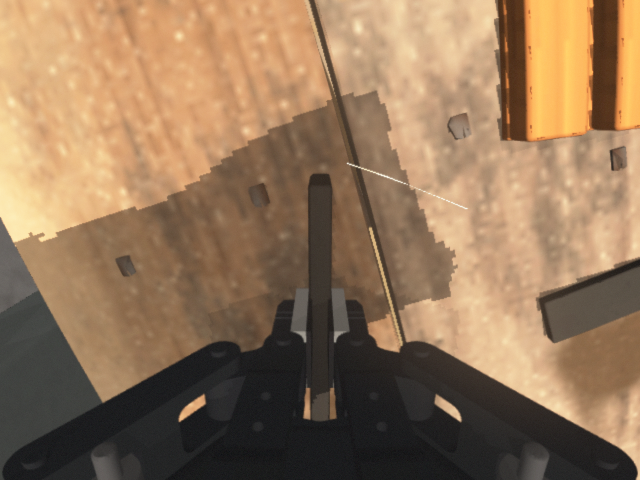

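```bash
python3 -m inch '[[[0,1,0,0],[0,2,0,0],[0,2,0,0],[0,2,0,0]]]'

```

```text
clock: 6.85
tcp_pos: [0.4617, 0.1704, 0.0199]
orientation: [-0.422, 0.421, -0.567, 0.568]
wrist_force: [-4.3, -0.9, 11.0]
finger_gap: 0.0055
```

```bash
python3 -m inch '[[[0,1,0,0],[0,2,0,0],[0,2,0,0],[0,2,0,0]]]'

```

```text
clock: 7.25
tcp_pos: [0.4618, 0.1704, 0.0198]
orientation: [-0.422, 0.421, -0.567, 0.568]
wrist_force: [-9.6, -3.0, 29.8]
finger_gap: 0.0057
```

```bash
python3 -m inch '[[[0,-3,0,0],[0,-3,0,0],[0,-3,0,0],[0,-3,0,0],[0,-3,0,0],[0,-3,0,0],[0,-3,0,0],[0,-3,0,0]]]' 70 60
python3 - <<'E'
from h import *
plan(.46,.17,.02,-.293)
save("wrist","w9");save("scene","s9")
a=cv2.imread("pics/w9.png");b=cv2.imread("pics/s9.png")
cv2.imwrite("pics/m9.png",np.hstack([cv2.resize(a,None,fx=.65,fy=.65,interpolation=cv2.INTER_AREA),cv2.resize(b[160:290,150:280],(312,312),interpolation=cv2.INTER_CUBIC)]))
E
```

```text
clock: 8.05
tcp_pos: [0.4613, 0.1703, 0.0192]
orientation: [0.422, -0.422, 0.568, -0.568]
wrist_force: [-0.2, -0.4, 0.4]
finger_gap: 0.0695
clock 8.05 tcp [0.4613 0.1703 0.0192] jaw -0.293 shift mm [ 0.7 -0.8 -1.2] spin deg 0.00 (alt -180.00) R: [[-0.289, -0.0, 0.957], [-0.957, 0.0, -0.289], [-0.0, -1.0, -0.0]] j6 2.05 F [-0.2 -0.4  0.4] gap 0.0695
```

View pics/m9.png

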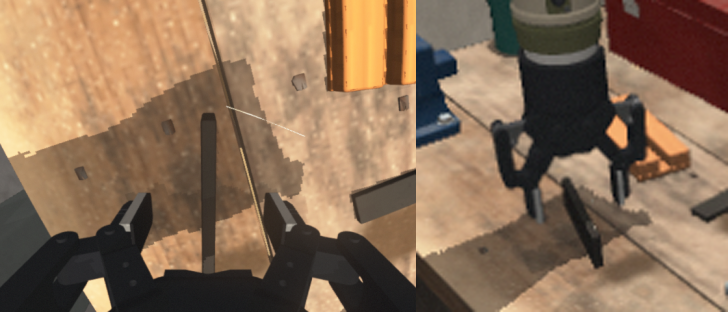

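```bash
python3 -m inch '[[[0,9,0,0],[0,9,-10,0],[0,9,-20,0],[0,9,-26,0],[0,9,-31,0],[0,9,-36,0],[0,9,-41,0],[0,9,-46,0],[0,9,-46,0]]]'
python3 - <<'E'
from h import *
plan(.43,.17,.02,-.293)
save("wrist","w10");save("scene","s10")
a=cv2.imread("pics/w10.png");b=cv2.imread("pics/s10.png")
cv2.imwrite("pics/m10.png",np.hstack([cv2.resize(a,None,fx=.65,fy=.65,interpolation=cv2.INTER_AREA),cv2.resize(b[160:290,150:280],(312,312),interpolation=cv2.INTER_CUBIC)]))
E
```

```text
clock: 9.05
tcp_pos: [0.4164, 0.1838, 0.0102]
orientation: [0.422, -0.422, 0.568, -0.567]
wrist_force: [0.1, 0.8, -0.2]
finger_gap: 0.0703
clock 9.05 tcp [0.4164 0.1838 0.0102] jaw -0.292 shift mm [ 9.3 -9.8 17. ] spin deg 0.04 (alt -179.96) R: [[-0.288, -0.001, 0.958], [-0.958, -0.0, -0.288], [0.0, -1.0, -0.001]] j6 2.10 F [ 0.1  0.8 -0.2] gap 0.0703
```

View pics/m10.png

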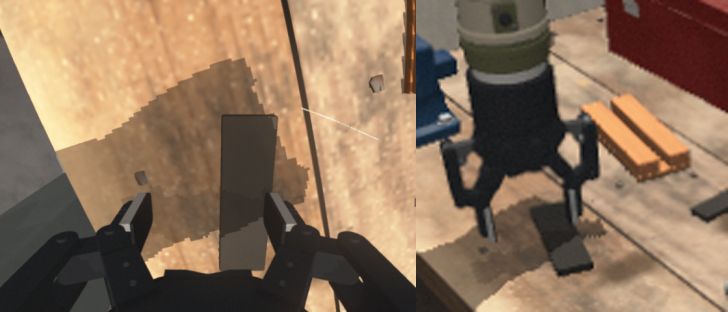

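```bash
python3 -m inch '[[[0,-2,10,0],[0,-20,15,0],[0,-40,15,0],[0,-40,15,0],[0,-40,15,0]]]' 85
python3 - <<'E'
from h import *
plan(.43,.17,.02,-.293)
save("wrist","w11")
E
```

```text
clock: 9.65
tcp_pos: [0.4329, 0.1792, 0.0506]
orientation: [-0.422, 0.421, -0.567, 0.568]
wrist_force: [-1.2, -0.1, -0.1]
finger_gap: 0.0849
clock 9.65 tcp [0.4329 0.1792 0.0506] jaw -0.293 shift mm [ 9.7 30.6 -0.2] spin deg -0.03 (alt 179.97) R: [[-0.289, 0.002, 0.957], [-0.957, 0.0, -0.289], [-0.001, -1.0, 0.002]] j6 2.09 F [-1.2 -0.1 -0.1] gap 0.0849
```

View pics/w11.png

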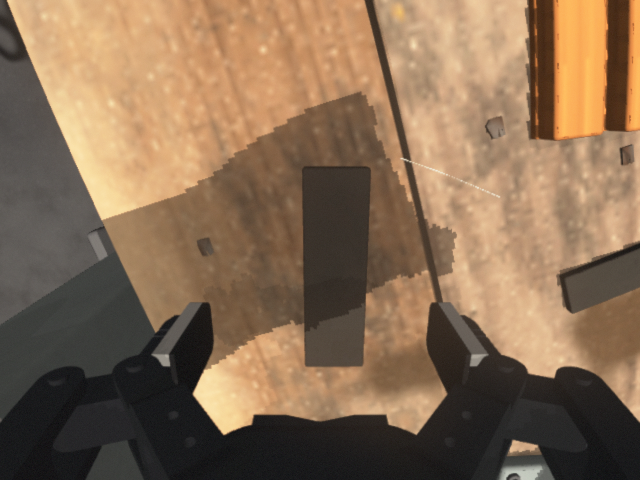

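```bash
python3 - <<'E'
from h import *
np.set_printoptions(precision=4,suppress=True)
st=env.get_state();print(st["clock"],st["tcp_pos"])
p=onplane("wrist",[(303,168),(370,168),(363,366),(305,366)],.009,st)
print(p,np.linalg.norm(np.roll(p,-1,0)-p,axis=1),p.mean(0))
d=(p[0]+p[1]-p[2]-p[3]);print(np.arctan2(-d[0],d[1]))
plan(*p.mean(0)[:2],.008,np.arctan2(-d[0],d[1]))
E
```

```text
9.7 [0.4321 0.1791 0.05  ]
[[0.4406 0.233  0.009 ]
 [0.4719 0.2236 0.009 ]
 [0.4398 0.115  0.009 ]
 [0.4076 0.1248 0.009 ]] [0.0327 0.1132 0.0336 0.1131] [0.44   0.1741 0.009 ]
-0.2918726366733849
clock 9.70 tcp [0.4321 0.1791 0.05  ] jaw -0.293 shift mm [ 2.5 42.   9. ] spin deg -0.08 (alt 179.92) R: [[-0.289, 0.0, 0.957], [-0.957, 0.0, -0.289], [-0.0, -1.0, 0.0]] j6 2.09 F [ 1.3 -0.2 -0.7] gap 0.0848
```

```bash
python3 - <<'E'
from h import *
np.set_printoptions(precision=4,suppress=True)
p=onplane("scene",np.array([(248,257),(333,372),(384,223),(475,332),(290,207),(435,392)])/5+[265-.5,230-.5],.018)
c=np.array([.5718,-.107]);a=-.292
R=np.array([[np.cos(a),np.sin(a)],[-np.sin(a),np.cos(a)]])
print((p[:,:2]-c)@R.T)
p=onplane("side",np.array([(475,250),(252,277),(366,190),(265,340),(455,190)])/5+[265-.5,180-.5],.018)
print((p[:,:2]-c)@R.T)
E
```

```text
[[-0.0324  0.0398]
 [-0.0327 -0.0417]
 [ 0.0305  0.0386]
 [ 0.0302 -0.0422]
 [-0.0012  0.0651]
 [-0.0019 -0.0685]]
[[-0.0321 -0.036 ]
 [ 0.0302  0.0427]
 [ 0.0306 -0.0374]
 [-0.0004  0.07  ]
 [ 0.0001 -0.0642]]
```

```bash
python3 -m inch '[[[2.5,10,8,0],[2.5,25,8,0],[2.5,38,8,0],[2.5,46,8,0],[2.5,48,8,0],[2.5,48,8,0],[2.5,48,8,0]]]' 65 60
python3 - <<'E'
from h import *
plan(.44,.1741,.002,-.292)
save("wrist","w12")
E
```

```text
clock: 10.4
tcp_pos: [0.439, 0.1747, 0.0025]
orientation: [-0.422, 0.422, -0.568, 0.568]
wrist_force: [-0.1, 0.5, -0.0]
finger_gap: 0.0653
clock 10.40 tcp [0.439  0.1747 0.0025] jaw -0.293 shift mm [0.2 0.5 1.1] spin deg -0.05 (alt 179.95) R: [[-0.289, 0.0, 0.957], [-0.957, 0.0, -0.289], [-0.0, -1.0, 0.0]] j6 2.07 F [-0.1  0.5 -0. ] gap 0.0653
```

View pics/w12.png

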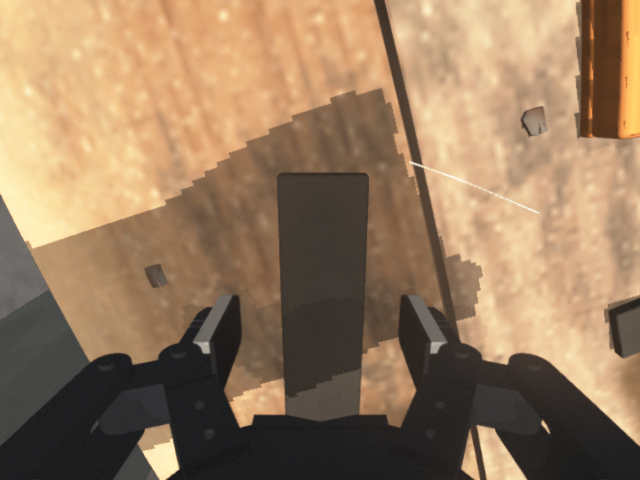

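```bash
python3 -m inch '[[[0,0,0,0],[0,0,0,0],[0,0,0,0],[0,0,0,0],[0,0,0,0],[0,0,0,0],[0,0,0,0]]]' 0 50
python3 - <<'E'
from h import *
plan(.44,.1741,.002,-.292)
save("wrist","w13")
E
```

```text
clock: 11.15
tcp_pos: [0.4392, 0.1747, 0.0031]
orientation: [-0.422, 0.421, -0.567, 0.568]
wrist_force: [-0.7, -0.5, 4.6]
finger_gap: 0.0321
clock 11.15 tcp [0.4392 0.1747 0.0031] jaw -0.293 shift mm [0.4 1.1 0.9] spin deg -0.04 (alt 179.96) R: [[-0.289, 0.001, 0.957], [-0.957, 0.0, -0.289], [-0.001, -1.0, 0.001]] j6 2.07 F [-0.7 -0.5  4.6] gap 0.0321
```

View pics/w13.png

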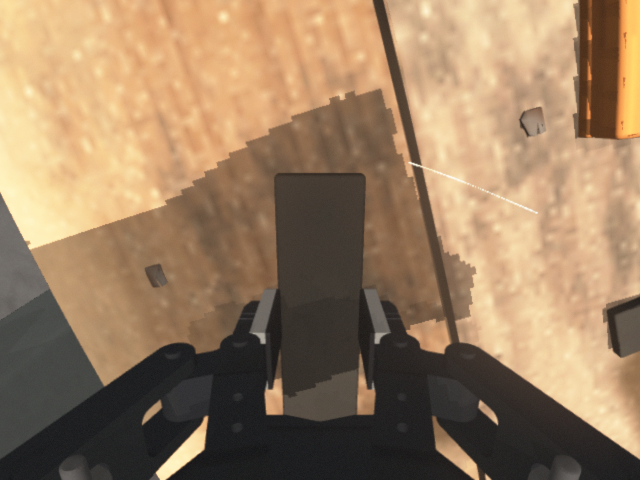

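```bash
python3 -m inch '[[[0,-20,0,0],[0,-50,0,-8],[10,-95,10,-16],[45,-130,40,-24],[80,-157,70,-32],[115,-157,100,-40],[150,-157,130,-48],[185,-157,160,-56],[220,-157,185,-64],[250,-157,208,-72]]]' 0 70
python3 -m inch '[[[0,0,0,-8.5],[0,0,0,-17],[0,0,0,-25.5],[0,0,0,-34],[0,0,0,-42.5],[0,0,0,-51],[0,0,0,-59.5],[0,0,0,-68],[0,0,0,-76.5],[0,0,0,-85]]]'
python3 -m inch '[[[0,0,0,-8],[0,0,0,-16],[0,0,0,-23],[0,0,0,-23],[0,0,0,-23]]]'
python3 - <<'E'
from h import *
plan(.566,-.126,.16,2.85)
save("wrist","w14")
E
```

```text
clock: 12.2
tcp_pos: [0.5659, -0.1275, 0.1588]
orientation: [-0.675, 0.675, -0.21, 0.21]
wrist_force: [0.9, 0.6, -2.8]
finger_gap: 0.0311
clock: 13.2
tcp_pos: [0.5649, -0.1245, 0.1586]
orientation: [0.64, -0.639, -0.302, 0.302]
wrist_force: [-0.0, 1.1, -3.7]
finger_gap: 0.031
clock: 13.7
tcp_pos: [0.5652, -0.1247, 0.1588]
orientation: [0.569, -0.568, -0.421, 0.421]
wrist_force: [-0.5, -0.1, -2.7]
finger_gap: 0.0308
clock 13.70 tcp [ 0.5652 -0.1247  0.1588] jaw 2.846 shift mm [-1.  -1.2 -1.2] spin deg -0.24 (alt 179.76) R: [[0.292, -0.001, -0.957], [0.957, 0.0, 0.292], [0.0, -1.0, 0.001]] j6 -1.63 F [-0.5 -0.1 -2.7] gap 0.0308
```

View pics/w14.png

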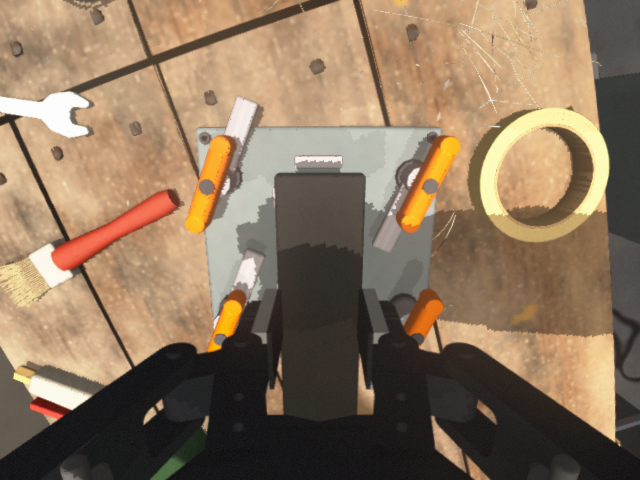

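```bash
python3 - <<'E'
from h import *
np.set_printoptions(precision=4,suppress=True)
st,im=save("wrist","w15")
print(st["clock"],st["tcp_pos"])
cv2.imwrite("pics/w15c.png",cv2.resize(im[110:360,180:460],None,fx=2.8,fy=2.4,interpolation=cv2.INTER_CUBIC))
obs=[("wrist",l,u,st) for l,u in [((-.072,-.056,.064),(430,186)),((.072,-.056,.064),(207,187)),((.072,.056,.064),(220,338)),((.094,-.093,.012),(197,128)),((-.094,-.093,.012),(441,128)),((0,-.065,.018),(318.5,160))]]
q,r=fitpose(obs,[.572,-.107,-.292]);print(q);print(r)
E
```

```text
13.75 [ 0.5653 -0.1246  0.1589]
[ 0.5722 -0.1068 -0.2947]
[[ 0.479   0.4984]
 [-0.7161 -0.4543]
 [ 0.1603  1.2975]
 [-3.4061 -1.0252]
 [ 2.4741 -1.083 ]
 [ 0.0307  4.7061]]
```

View pics/w15c.png

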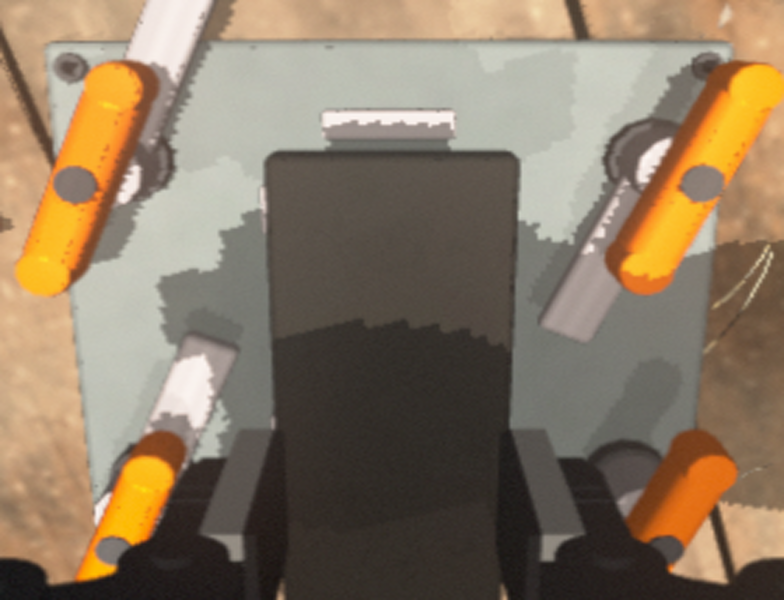

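```bash
python3 - <<'E'
from h import *
st=env.get_state();R=toolR(st)
p=onplane("wrist",[(320.5,174),(276,230),(363.5,230),(278,180),(363,180)],st["tcp_pos"][2]+.006,st)
print((p-st["tcp_pos"])@R*1000)
for s,f in ((1,"w13"),):
  pass
plan(.5722,-.1068,.10,2.847)
E
```

```text
[[-57.27877364  -6.00828739  -0.33457814]
 [-36.13814059  -6.01583075 -17.20159346]
 [-36.15205709  -5.99510802  16.01242402]
 [-55.10613099  -6.01766742 -15.8583057 ]
 [-55.12110806  -5.99829243  15.19600953]]
clock 13.80 tcp [ 0.5654 -0.1247  0.159 ] jaw 2.847 shift mm [19.1 59.  -1.4] spin deg -0.02 (alt 179.98) R: [[0.291, -0.001, -0.957], [0.957, 0.0, 0.291], [0.0, -1.0, 0.001]] j6 -1.63 F [-1.4  0.4 -3.1] gap 0.0313
```

```bash
python3 -m inch '[[[10,20,-1,0],[18,50,-1,0],[18,80,-1,0],[18,105,-1,0],[18,105,-1,0],[18,105,-1,0]]]'
python3 - <<'E'
from h import *
plan(.5722,-.1068,.015,2.847)
E
```

```text
clock: 14.4
tcp_pos: [0.5715, -0.1078, 0.0544]
orientation: [0.568, -0.567, -0.421, 0.422]
wrist_force: [-0.4, 0.2, -2.5]
finger_gap: 0.031
clock 14.40 tcp [ 0.5715 -0.1078  0.0544] jaw 2.848 shift mm [ 1.1 39.4 -0.4] spin deg 0.06 (alt -179.94) R: [[0.289, -0.001, -0.957], [0.957, 0.0, 0.289], [0.0, -1.0, 0.001]] j6 -1.60 F [-0.4  0.2 -2.5] gap 0.0310
```

```bash
python3 -m inch '[[[1,15,0,0],[1,28,0,0],[1,34,0,0],[1,37,0,0],[1,38,0,0],[1,39,0,0],[1,39,0,0]]]'
python3 - <<'E'
from h import *
plan(.5722,-.1068,.015,2.847)
save("wrist","w16")
E
```

```text
clock: 15.1
tcp_pos: [0.5723, -0.107, 0.0156]
orientation: [-0.567, 0.568, 0.422, -0.422]
wrist_force: [0.2, 0.3, -3.7]
finger_gap: 0.0313
clock 15.10 tcp [ 0.5723 -0.107   0.0156] jaw 2.849 shift mm [0.2 0.6 0.2] spin deg 0.10 (alt -179.90) R: [[0.289, 0.001, -0.957], [0.957, -0.0, 0.289], [0.0, -1.0, -0.001]] j6 -1.60 F [ 0.2  0.3 -3.7] gap 0.0313
```

View pics/w16.png

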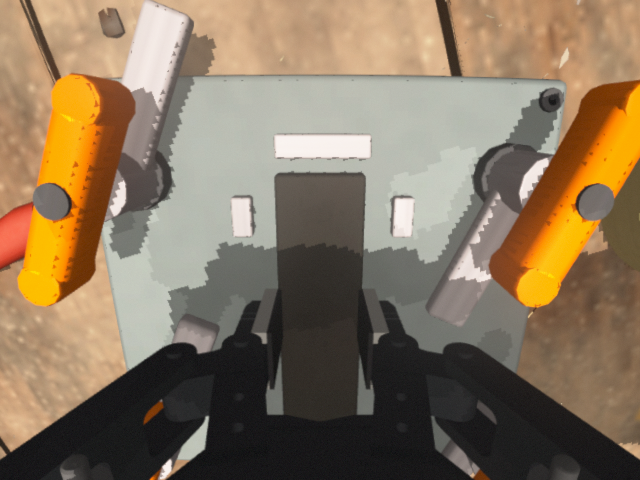

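```bash
python3 -m inch '[[[0,1,-0.5,0],[0,2,-0.5,0],[0,2,-0.5,0],[0,2,-0.5,0]]]'
```

```text
clock: 15.55
tcp_pos: [0.5725, -0.107, 0.0153]
orientation: [-0.567, 0.568, 0.422, -0.422]
wrist_force: [-5.3, 1.7, 11.2]
finger_gap: 0.031
```

```bash
python3 -m inch '[[[0,-1.5,0,0],[0,-1.5,0,0],[0,-1.5,0,0],[0,-1.5,0,0],[0,-1.5,0,0]]]' 44 40
python3 -m inch '[[[0,-15,0,0],[0,-45,0,0],[-10,-85,0,0],[-20,-110,0,0],[-20,-110,0,0],[-20,-110,0,0]]]'
python3 - <<'E'
from h import *
plan(.5722,-.1068,.1,2.847)
save("wrist","w17")
E
```

```text
clock: 16.05
tcp_pos: [0.5726, -0.107, 0.0146]
orientation: [0.568, -0.568, -0.422, 0.422]
wrist_force: [-0.3, 0.5, 0.2]
finger_gap: 0.0434
clock: 16.65
tcp_pos: [0.567, -0.1265, 0.1251]
orientation: [-0.567, 0.568, 0.422, -0.421]
wrist_force: [0.9, 0.2, -0.1]
finger_gap: 0.0439
clock 16.65 tcp [ 0.567  -0.1265  0.1251] jaw 2.848 shift mm [20.3 25.1  0.8] spin deg 0.07 (alt -179.93) R: [[0.289, 0.001, -0.957], [0.957, -0.0, 0.289], [0.0, -1.0, -0.001]] j6 -1.64 F [ 0.9  0.2 -0.1] gap 0.0439
```

View pics/w17.png

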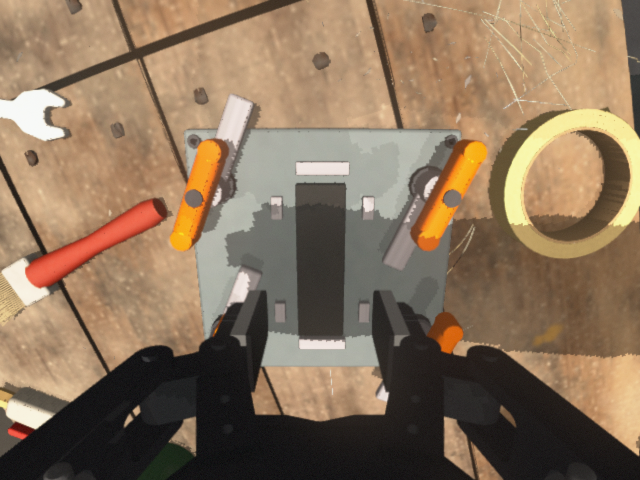

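```bash
python3 - <<'E'
from h import *
np.set_printoptions(precision=4,suppress=True)
st=env.get_state();print(st["clock"],st["tcp_pos"])
im=cv2.imread("pics/w17.png");cv2.imwrite("pics/w17c.png",cv2.resize(im[155:360,260:390],None,fx=4,fy=2.9,interpolation=cv2.INTER_CUBIC))
a=-.2947;c=np.array([.5722,-.1068]);R=np.array([[np.cos(a),np.sin(a)],[-np.sin(a),np.cos(a)]])
p=onplane("wrist",[(296,184),(346,184),(344.5,339),(298,339)],.021,st)
print(((p[:,:2]-c)@R.T)*1000,((p[:,:2]-c)@R.T).mean(0)*1000)
p=onplane("wrist",[(322,175.5),(322,340),(282.5,208),(362,208),(286,311),(358,311)],.018,st)
print(((p[:,:2]-c)@R.T)*1000)
S=[(-.072,-.056,.0),(.072,-.056,.0)]
p=onplane("wrist",[(451,198),(197,198)],.064,st)
print(((p[:,:2]-c)@R.T)*1000)
E
```

```text
16.7 [ 0.5663 -0.126   0.124 ]
[[ 16.1528 -57.165 ]
 [-16.8149 -57.2334]
 [-18.4018  59.4495]
 [ 16.6129  59.5059]] [-0.6127  1.1393]
[[ -0.9891 -62.3937]
 [ -1.4886  62.2136]
 [ 25.7752 -40.3424]
 [-28.2733 -40.4532]
 [ 25.3247  37.567 ]
 [-28.1066  37.4788]]
[[-72.146  -56.316 ]
 [ 68.4062 -56.0124]]
```

View pics/w17c.png

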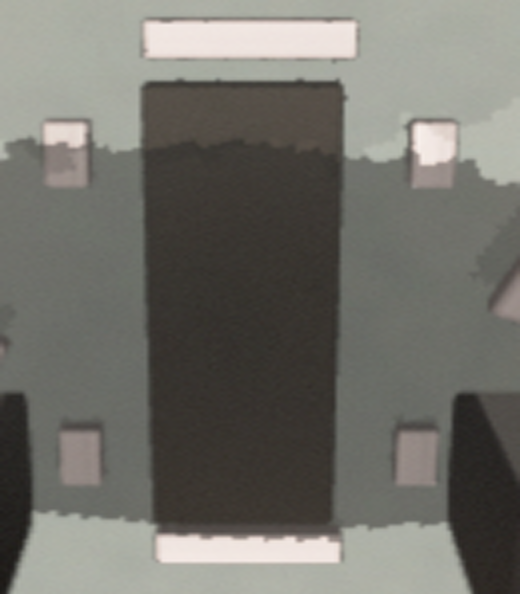

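```bash
python3 - <<'E'
from h import *
plan(.6250,-.1812,.085,2.476)
E
```

```text
clock 16.70 tcp [ 0.5663 -0.126   0.124 ] jaw 2.849 shift mm [-35.9  38.9 -72.2] spin deg 21.34 (alt -158.66) R: [[0.289, -0.001, -0.957], [0.957, 0.001, 0.289], [0.0, -1.0, 0.001]] j6 -1.64 F [ 0.1  0.2 -0.8] gap 0.0442
```

```bash
python3 -m inch '[[[-15,0,-35,8],[-36,15,-72,16],[-36,39,-72,21.3],[-36,39,-72,21.3],[-36,39,-72,21.3]]]' 42 40
python3 - <<'E'
from h import *
plan(.6250,-.1812,.046,2.476)
save("wrist","w18")
E
```

```text
clock: 17.2
tcp_pos: [0.6234, -0.1802, 0.0837]
orientation: [0.637, -0.634, -0.309, 0.312]
wrist_force: [0.1, -0.4, 1.0]
finger_gap: 0.0419
clock 17.20 tcp [ 0.6234 -0.1802  0.0837] jaw 2.480 shift mm [ 0.2 37.6 -2.1] spin deg 0.21 (alt -179.79) R: [[0.615, -0.005, -0.789], [0.789, 0.002, 0.615], [-0.001, -1.0, 0.005]] j6 -1.31 F [ 0.1 -0.4  1. ] gap 0.0419
```

View pics/w18.png

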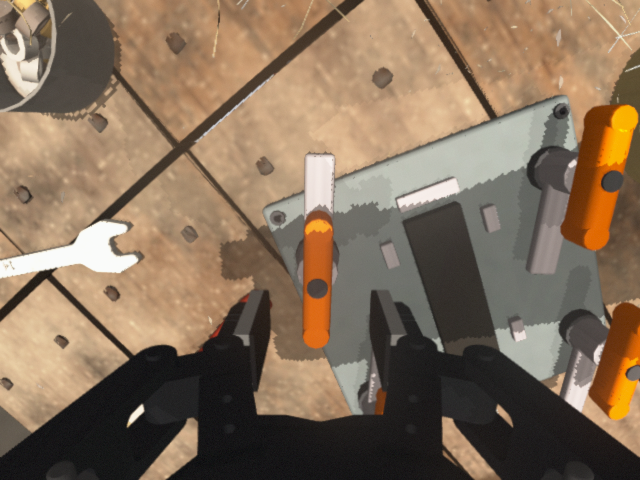

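```bash
python3 -m inch '[[[0,20,-1,0],[0,36,-1,0],[0,38,-1,0],[0,38,-1,0]]]'
python3 -m inch '[[[0,0,0,0],[0,0,0,0],[0,0,0,0],[0,0,0,0]]]' 0 40
python3 - <<'E'
from h import *
plan(.6250,-.1812,.046,2.476)
E
```

```text
clock: 17.65
tcp_pos: [0.6259, -0.1815, 0.0486]
orientation: [-0.636, 0.636, 0.31, -0.31]
wrist_force: [0.3, 0.6, 0.3]
finger_gap: 0.0423
clock: 18.05
tcp_pos: [0.6247, -0.1806, 0.0493]
orientation: [0.637, -0.635, -0.31, 0.31]
wrist_force: [-6.0, 4.7, 8.2]
finger_gap: 0.013
clock 18.05 tcp [ 0.6247 -0.1806  0.0493] jaw 2.478 shift mm [-0.3  3.3 -0.6] spin deg 0.10 (alt -179.90) R: [[0.616, -0.002, -0.788], [0.788, 0.002, 0.616], [0.001, -1.0, 0.003]] j6 -1.31 F [-6.   4.7  8.2] gap 0.0130
```

Gripped (gap 13 mm on the 14 mm bar). Now I turn it about 35°.

```bash
python3 -m inch '[[[0,0,0,8],[0,0,0,16],[0,0,0,24],[0,0,0,32],[0,0,0,35],[0,0,0,35],[0,0,0,35]]]'
python3 - <<'E'
from h import *
plan(.6250,-.1812,.046,1.876)
E
```

```text
clock: 18.75
tcp_pos: [0.625, -0.181, 0.0493]
orientation: [0.7, -0.699, -0.104, 0.105]
wrist_force: [-5.9, 4.2, 6.7]
finger_gap: 0.0128
clock 18.75 tcp [ 0.625  -0.181   0.0493] jaw 1.867 shift mm [-0.   3.3 -0.2] spin deg -0.54 (alt 179.46) R: [[0.957, -0.001, -0.291], [0.291, 0.002, 0.957], [-0.001, -1.0, 0.002]] j6 -0.70 F [-5.9  4.2  6.7] gap 0.0128
```

```bash
python3 -m inch '[[[0,0,0,0],[0,0,0,0],[0,0,0,0],[0,-20,0,0],[0,-45,0,-4],[-20,-45,45,-12],[-35,-45,90,-20],[-50,-45,135,-28],[-57.6,-45,173,-35],[-57.6,-45,173,-35]]]' 42
python3 -m inch '[[[0,0,0,0],[0,0,0,0]]]'
python3 - <<'E'
from h import *
plan(.5196,-.0323,.046,2.476)
save("wrist","w19")
E
```

```text
clock: 19.75
tcp_pos: [0.5173, -0.0297, 0.0928]
orientation: [0.636, -0.634, -0.311, 0.312]
wrist_force: [0.5, -0.1, 0.0]
finger_gap: 0.0418
clock: 19.95
tcp_pos: [0.5219, -0.0341, 0.0932]
orientation: [-0.635, 0.636, 0.31, -0.309]
wrist_force: [0.6, -0.3, -0.3]
finger_gap: 0.042
clock 19.95 tcp [ 0.5219 -0.0341  0.0932] jaw 2.476 shift mm [-0.1 47.2  3. ] spin deg -0.01 (alt 179.99) R: [[0.618, 0.002, -0.786], [0.786, -0.001, 0.618], [0.001, -1.0, -0.002]] j6 -1.12 F [ 0.6 -0.3 -0.3] gap 0.0420
```

View pics/w19.png

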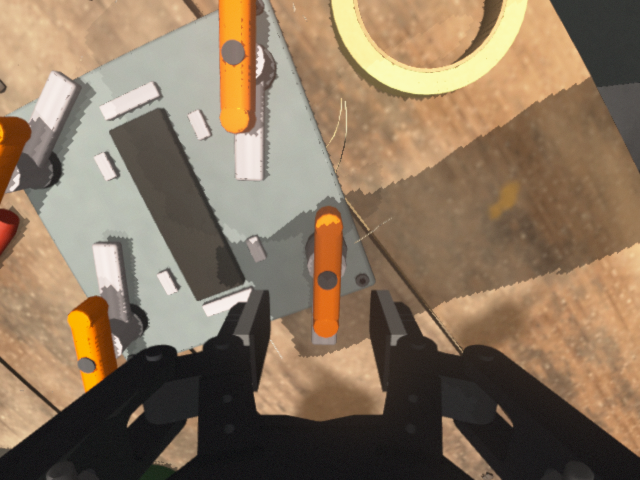

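```bash
python3 -m inch '[[[0,25,0,0],[0,40,0,0],[0,45,0,0],[0,45,0,0],[0,45,0,0]]]'
python3 -m inch '[[[0,0,0,0],[0,0,0,0],[0,0,0,0],[0,0,0,0]]]' 0 40
python3 -m inch '[[[0,0,0,8],[0,0,0,16],[0,0,0,24],[0,0,0,32],[0,0,0,35],[0,0,0,35],[0,0,0,35]]]'
python3 - <<'E'
from h import *
plan(.4870,-.1395,.046,2.476)
E
```

```text
clock: 20.5
tcp_pos: [0.5214, -0.0339, 0.0482]
orientation: [-0.636, 0.636, 0.309, -0.309]
wrist_force: [-0.7, 0.4, -1.1]
finger_gap: 0.0421
clock: 20.9
tcp_pos: [0.5191, -0.032, 0.0485]
orientation: [0.637, -0.635, -0.309, 0.31]
wrist_force: [-5.5, 4.4, 6.9]
finger_gap: 0.0129
clock: 21.6
tcp_pos: [0.5192, -0.0321, 0.0485]
orientation: [0.7, -0.699, -0.104, 0.105]
wrist_force: [-5.0, 4.4, 6.8]
finger_gap: 0.0129
clock 21.60 tcp [ 0.5192 -0.0321  0.0485] jaw 1.867 shift mm [-62.1   2.3 -93.4] spin deg -34.91 (alt 145.09) R: [[0.957, -0.002, -0.292], [0.292, 0.002, 0.957], [-0.001, -1.0, 0.002]] j6 -0.51 F [-5.   4.4  6.8] gap 0.0129
```

```bash
python3 -m inch '[[[0,0,0,0],[0,0,0,0],[0,0,0,0],[0,-20,0,0],[0,-45,0,-5],[-25,-45,-35,-13],[-45,-45,-65,-21],[-62,-45,-94,-29],[-62,-45,-94,-35],[-62,-45,-94,-35]]]' 42
python3 -m inch '[[[0,0,0,0],[0,0,0,0]]]'
python3 - <<'E'
from h import *
plan(.4870,-.1395,.046,2.476)
save("wrist","w20")
E
```

```text
clock: 22.6
tcp_pos: [0.4886, -0.1425, 0.0929]
orientation: [-0.636, 0.636, 0.309, -0.309]
wrist_force: [0.2, 0.3, -0.6]
finger_gap: 0.0422
clock: 22.8
tcp_pos: [0.4888, -0.1407, 0.0927]
orientation: [0.636, -0.636, -0.309, 0.309]
wrist_force: [-0.1, 0.4, 0.2]
finger_gap: 0.0419
clock 22.80 tcp [ 0.4888 -0.1407  0.0927] jaw 2.476 shift mm [-0.1 46.7  2.2] spin deg 0.01 (alt -179.99) R: [[0.617, -0.0, -0.787], [0.787, 0.0, 0.617], [0.0, -1.0, 0.0]] j6 -1.34 F [-0.1  0.4  0.2] gap 0.0419
```

View pics/w20.png

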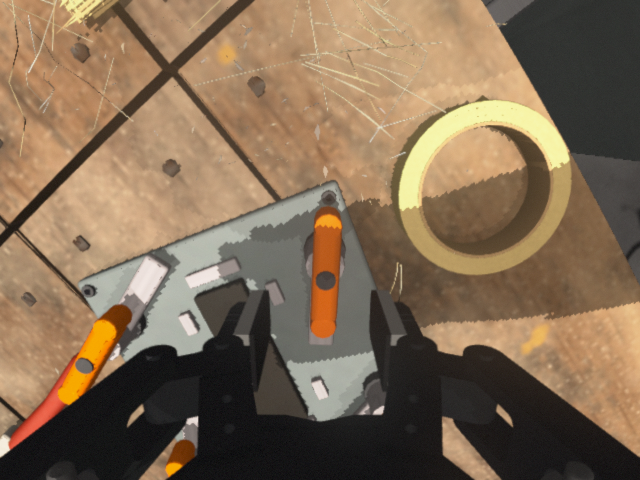

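```bash
python3 -m inch '[[[0,25,2,0],[0,40,2,0],[0,45,2,0],[0,45,2,0],[0,45,2,0]]]'
python3 -m inch '[[[0,0,0,0],[0,0,0,0],[0,0,0,0],[0,0,0,0]]]' 0 40
python3 -m inch '[[[0,0,0,8],[0,0,0,16],[0,0,0,24],[0,0,0,32],[0,0,0,35],[0,0,0,35],[0,0,0,35]]]'
python3 - <<'E'
from h import *
plan(.6576,-.0738,.046,2.476)
E
```

```text
clock: 23.35
tcp_pos: [0.4876, -0.14, 0.0484]
orientation: [-0.636, 0.636, 0.31, -0.309]
wrist_force: [-0.2, 0.0, 0.4]
finger_gap: 0.0416
clock: 23.75
tcp_pos: [0.4864, -0.1394, 0.0486]
orientation: [0.636, -0.635, -0.309, 0.31]
wrist_force: [-3.2, 2.2, 4.8]
finger_gap: 0.0129
clock: 24.45
tcp_pos: [0.4864, -0.1394, 0.0485]
orientation: [0.7, -0.699, -0.104, 0.104]
wrist_force: [-3.5, 3.2, 6.6]
finger_gap: 0.0128
clock 24.45 tcp [ 0.4864 -0.1394  0.0485] jaw 1.866 shift mm [182.9   2.5  12.9] spin deg -34.95 (alt 145.05) R: [[0.957, -0.001, -0.291], [0.291, 0.001, 0.957], [-0.0, -1.0, 0.001]] j6 -0.73 F [-3.5  3.2  6.6] gap 0.0128
```

```bash
python3 -m inch '[[[0,0,0,0],[0,0,0,0],[0,0,0,0],[0,-20,0,0],[0,-45,0,-5],[45,-45,4,-13],[92,-45,8,-21],[138,-45,12,-29],[184,-45,13,-35],[184,-45,13,-35]]]' 42
python3 -m inch '[[[0,0,0,0],[0,0,0,0]]]'
python3 - <<'E'
from h import *
plan(.6576,-.0738,.046,2.476)
save("wrist","w21")
E
```

```text
clock: 25.45
tcp_pos: [0.6645, -0.0724, 0.0914]
orientation: [-0.635, 0.635, 0.312, -0.31]
wrist_force: [-1.2, -0.3, 0.4]
finger_gap: 0.0421
clock: 25.65
tcp_pos: [0.6582, -0.0742, 0.0923]
orientation: [0.636, -0.636, -0.309, 0.31]
wrist_force: [-1.0, 0.3, -0.9]
finger_gap: 0.042
clock 25.65 tcp [ 0.6582 -0.0742  0.0923] jaw 2.476 shift mm [-0.  46.3  0.7] spin deg 0.00 (alt -180.00) R: [[0.618, -0.002, -0.787], [0.787, 0.0, 0.618], [-0.001, -1.0, 0.001]] j6 -1.14 F [-1.   0.3 -0.9] gap 0.0420
```

View pics/w21.png

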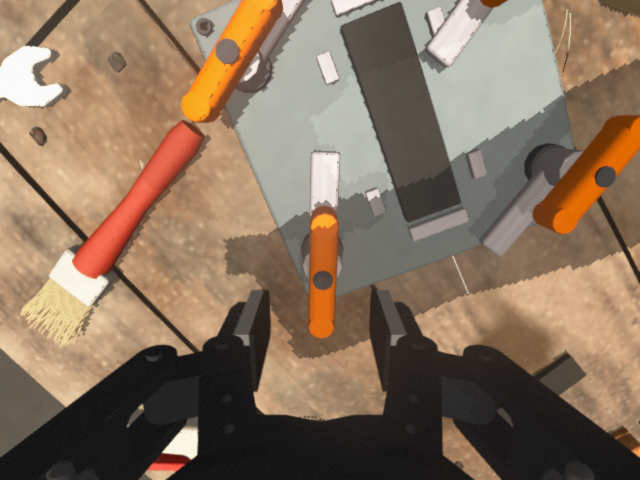

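```bash
python3 - <<'E'
from h import *
print(onplane("scene",[(340,234),(362,234),(351,237)],0)[:,:2],onplane("side",[(203,262),(232,262),(217,267)],0)[:,:2])
E
```

```text
[[0.74451859 0.06311227]
 [0.78669735 0.02790081]
 [0.75551833 0.03537791]] [[0.79931518 0.08233048]
 [0.74400052 0.05710555]
 [0.76446305 0.08273231]]
```

```bash
python3 -m inch '[[[0,25,1,0],[0,40,1,0],[0,45,1,0],[0,45,1,0],[0,45,1,0]]]'
python3 -m inch '[[[0,0,0,0],[0,0,0,0],[0,0,0,0],[0,0,0,0]]]' 0 40
python3 -m inch '[[[0,0,0,8],[0,0,0,16],[0,0,0,24],[0,0,0,32],[0,0,0,35],[0,0,0,35],[0,0,0,35]]]'
python3 - <<'E'
from h import *
plan(.6576,-.0738,.046,1.27)
E
```

```text
clock: 26.2
tcp_pos: [0.6587, -0.0739, 0.0489]
orientation: [-0.636, 0.636, 0.31, -0.309]
wrist_force: [0.6, -1.1, 1.0]
finger_gap: 0.0424
clock: 26.6
tcp_pos: [0.6578, -0.0726, 0.049]
orientation: [0.636, -0.635, -0.31, 0.31]
wrist_force: [-3.6, 2.8, 5.9]
finger_gap: 0.0127
clock: 27.3
tcp_pos: [0.6583, -0.0734, 0.049]
orientation: [-0.699, 0.699, 0.104, -0.104]
wrist_force: [-3.0, 0.9, 5.3]
finger_gap: 0.013
clock 27.30 tcp [ 0.6583 -0.0734  0.049 ] jaw 1.867 shift mm [-0.8  3.  -0.1] spin deg 34.19 (alt -145.81) R: [[0.957, 0.0, -0.292], [0.292, -0.0, 0.957], [0.0, -1.0, -0.0]] j6 -0.53 F [-3.   0.9  5.3] gap 0.0130
```

```bash
python3 - <<'E'
from h import *
save("scene","s22");save("side","d22")
a=cv2.imread("pics/s22.png")[220:340,265:415];b=cv2.imread("pics/d22.png")[170:290,260:410]
cv2.imwrite("pics/m22.png",np.hstack([cv2.resize(x,(400,320),interpolation=cv2.INTER_CUBIC) for x in(a,b)]))
E
```

```text
(no output)
```

View pics/m22.png

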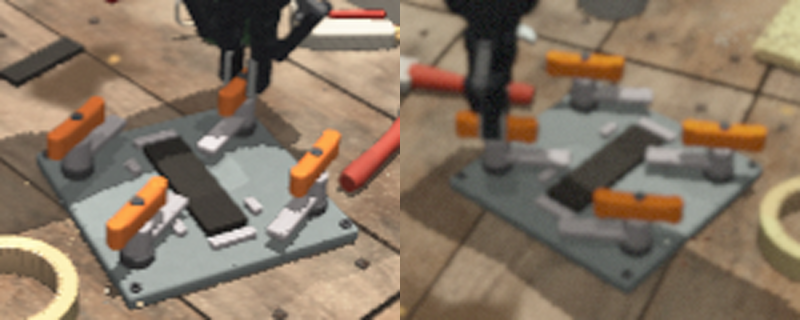

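```bash
python3 -m inch '[[[0,0,0,8],[0,0,0,16],[0,0,0,24],[0,0,0,31],[0,0,0,33],[0,0,0,33],[0,0,0,33]]]'
python3 - <<'E'
from h import *
plan(.4870,-.1395,.046,1.867)
E
```

```text
clock: 28.1
tcp_pos: [0.6583, -0.0743, 0.049]
orientation: [-0.7, 0.701, -0.099, 0.099]
wrist_force: [-3.8, -2.7, 5.2]
finger_gap: 0.0128
clock 28.10 tcp [ 0.6583 -0.0743  0.049 ] jaw 1.290 shift mm [-146.6    3.1 -110.1] spin deg -33.05 (alt 146.95) R: [[0.961, 0.0, 0.277], [-0.277, -0.002, 0.961], [0.001, -1.0, -0.002]] j6 0.05 F [-3.8 -2.7  5.2] gap 0.0128
```

```bash
python3 -m inch '[[[0,0,0,0],[0,0,0,0],[0,0,0,0],[0,-20,0,0],[0,-45,0,-2],[-37,-45,-28,-10],[-74,-45,-55,-18],[-110,-45,-83,-26],[-146,-45,-110,-33],[-146,-45,-110,-33]]]' 42
python3 -m inch '[[[0,0,0,0],[0,0,0,0]]]'
python3 - <<'E'
from h import *
plan(.4870,-.1395,.046,1.867)
save("wrist","w23")
E
```

```text
clock: 29.1
tcp_pos: [0.4816, -0.1384, 0.0918]
orientation: [0.7, -0.698, -0.102, 0.106]
wrist_force: [0.9, 0.6, -0.1]
finger_gap: 0.0419
clock: 29.3
tcp_pos: [0.4892, -0.139, 0.0933]
orientation: [-0.699, 0.7, 0.105, -0.103]
wrist_force: [0.3, -1.0, 0.3]
finger_gap: 0.0416
clock 29.30 tcp [ 0.4892 -0.139   0.0933] jaw 1.866 shift mm [-2.3 47.3  0.2] spin deg -0.07 (alt 179.93) R: [[0.957, 0.002, -0.291], [0.291, -0.001, 0.957], [0.002, -1.0, -0.001]] j6 -0.73 F [ 0.3 -1.   0.3] gap 0.0416
```

View pics/w23.png

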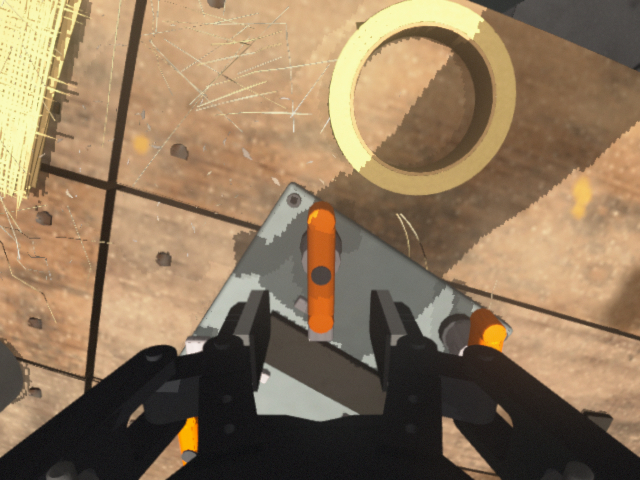

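```bash
python3 -m inch '[[[0,25,0,0],[0,40,0,0],[0,45,0,0],[0,45,0,0],[0,45,0,0]]]'
python3 -m inch '[[[0,0,0,0],[0,0,0,0],[0,0,0,0],[0,0,0,0]]]' 0 40
python3 -m inch '[[[0,0,0,8],[0,0,0,16],[0,0,0,24],[0,0,0,31],[0,0,0,33],[0,0,0,33],[0,0,0,33]]]'
python3 - <<'E'
from h import *
plan(.5194,-.0322,.046,1.867)
E
```

```text
clock: 29.85
tcp_pos: [0.4887, -0.1387, 0.0482]
orientation: [-0.699, 0.699, 0.104, -0.104]
wrist_force: [-0.5, 0.4, -0.1]
finger_gap: 0.0419
clock: 30.25
tcp_pos: [0.4885, -0.1388, 0.0487]
orientation: [-0.699, 0.7, 0.105, -0.103]
wrist_force: [-0.5, 2.3, 5.8]
finger_gap: 0.0131
clock: 30.95
tcp_pos: [0.4884, -0.1399, 0.0487]
orientation: [-0.699, 0.701, -0.098, 0.099]
wrist_force: [-1.4, -2.6, 5.0]
finger_gap: 0.0126
clock 30.95 tcp [ 0.4884 -0.1399  0.0487] jaw 1.290 shift mm [-1.000e-01  2.500e+00  1.121e+02] spin deg -33.04 (alt 146.96) R: [[0.961, 0.001, 0.277], [-0.277, -0.002, 0.961], [0.002, -1.0, -0.002]] j6 -0.16 F [-1.4 -2.6  5. ] gap 0.0126
```

```bash
python3 -m inch '[[[0,0,0,0],[0,0,0,0],[0,0,0,0],[0,-20,0,0],[0,-45,0,-2],[0,-45,35,-10],[0,-45,75,-18],[0,-45,112,-26],[0,-45,112,-33],[0,-45,112,-33]]]' 42
python3 -m inch '[[[0,0,0,0],[0,0,0,0]]]'
python3 - <<'E'
from h import *
plan(.5194,-.0322,.046,1.867)
save("wrist","w24")
E
```

```text
clock: 31.95
tcp_pos: [0.5187, -0.0298, 0.0925]
orientation: [0.699, -0.699, -0.105, 0.105]
wrist_force: [-0.4, 0.4, 0.0]
finger_gap: 0.0422
clock: 32.15
tcp_pos: [0.5186, -0.0316, 0.0926]
orientation: [0.7, -0.699, -0.103, 0.103]
wrist_force: [-0.2, 0.1, 0.4]
finger_gap: 0.0419
clock 32.15 tcp [ 0.5186 -0.0316  0.0926] jaw 1.863 shift mm [ 0.6 46.6 -0.8] spin deg -0.22 (alt 179.78) R: [[0.958, -0.0, -0.288], [0.288, 0.0, 0.958], [-0.0, -1.0, 0.0]] j6 -0.51 F [-0.2  0.1  0.4] gap 0.0419
```

View pics/w24.png

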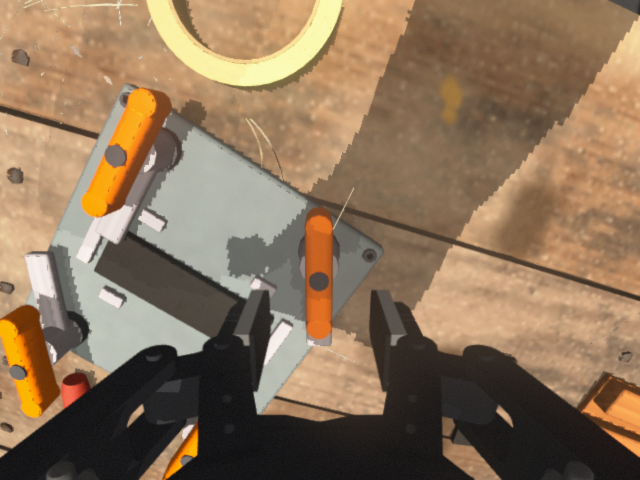

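```bash
python3 -m inch '[[[0,25,0,0],[0,40,0,0],[0,45,0,0],[0,45,0,0],[0,45,0,0]]]'
python3 -m inch '[[[0,0,0,0],[0,0,0,0],[0,0,0,0],[0,0,0,0]]]' 0 40
python3 -m inch '[[[0,0,0,8],[0,0,0,16],[0,0,0,24],[0,0,0,31],[0,0,0,33],[0,0,0,33],[0,0,0,33]]]'
python3 - <<'E'
from h import *
plan(.6250,-.1811,.046,1.867)
E
```

```text
clock: 32.7
tcp_pos: [0.5192, -0.0315, 0.0484]
orientation: [-0.699, 0.7, 0.104, -0.103]
wrist_force: [-0.3, 0.0, -0.5]
finger_gap: 0.0421
clock: 33.1
tcp_pos: [0.5197, -0.0318, 0.0488]
orientation: [-0.699, 0.7, 0.104, -0.103]
wrist_force: [-0.7, -3.1, 6.1]
finger_gap: 0.0129
clock: 33.8
tcp_pos: [0.5197, -0.0323, 0.0487]
orientation: [-0.699, 0.701, -0.098, 0.1]
wrist_force: [-0.3, -4.9, 6.1]
finger_gap: 0.013
clock 33.80 tcp [ 0.5197 -0.0323  0.0487] jaw 1.289 shift mm [ 142.5    3.3 -113.7] spin deg -33.10 (alt 146.90) R: [[0.961, 0.002, 0.278], [-0.278, -0.002, 0.961], [0.002, -1.0, -0.002]] j6 0.07 F [-0.3 -4.9  6.1] gap 0.0130
```

```bash
python3 -m inch '[[[0,0,0,0],[0,0,0,0],[0,0,0,0],[0,-20,0,0],[0,-45,0,-2],[35,-45,-28,-10],[72,-45,-57,-18],[108,-45,-85,-26],[142.5,-45,-113.7,-33],[142.5,-45,-113.7,-33]]]' 42
python3 -m inch '[[[0,0,0,0],[0,0,0,0]]]'
python3 - <<'E'
from h import *
plan(.6250,-.1811,.046,1.867)
save("wrist","w25")
E
```

```text
clock: 34.8
tcp_pos: [0.6272, -0.1846, 0.0918]
orientation: [-0.699, 0.7, 0.104, -0.103]
wrist_force: [-0.2, 0.2, 0.2]
finger_gap: 0.0422
clock: 35.0
tcp_pos: [0.6232, -0.1787, 0.0921]
orientation: [0.7, -0.699, -0.103, 0.105]
wrist_force: [-0.9, -0.9, 0.6]
finger_gap: 0.0421
clock 35.00 tcp [ 0.6232 -0.1787  0.0921] jaw 1.866 shift mm [ 1.  46.1 -2.9] spin deg -0.06 (alt 179.94) R: [[0.957, -0.002, -0.291], [0.291, 0.001, 0.957], [-0.001, -1.0, 0.002]] j6 -0.70 F [-0.9 -0.9  0.6] gap 0.0421
```

View pics/w25.png

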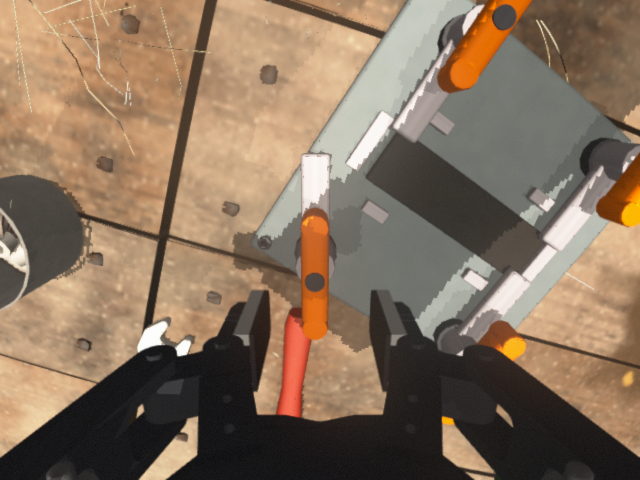

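```bash
python3 -m inch '[[[0,25,-1,0],[0,40,-1,0],[0,45,-1,0],[0,45,-1,0],[0,45,-1,0]]]'
python3 -m inch '[[[0,0,0,0],[0,0,0,0],[0,0,0,0],[0,0,0,0]]]' 0 40
python3 -m inch '[[[0,0,0,8],[0,0,0,16],[0,0,0,24],[0,0,0,31],[0,0,0,33],[0,0,0,33],[0,0,0,33]]]'
python3 -m inch '[[[0,0,0,0],[0,0,0,0],[0,0,0,0],[0,-20,0,0],[0,-60,0,0],[-30,-105,0,0],[-80,-135,20,0],[-120,-135,40,0],[-120,-135,40,0],[-120,-135,40,0]]]' 60
python3 - <<'E'
from h import *
plan(.5722,-.1068,.2,1.29)
save("wrist","w26");save("scene","s26");save("side","d26")
a=cv2.imread("pics/s26.png")[220:340,265:415];b=cv2.imread("pics/d26.png")[170:290,260:410]
cv2.imwrite("pics/m26.png",np.hstack([cv2.resize(x,(400,320),interpolation=cv2.INTER_CUBIC) for x in(a,b)]))
E
```

```text
clock: 35.55
tcp_pos: [0.6249, -0.1803, 0.0488]
orientation: [-0.699, 0.7, 0.105, -0.104]
wrist_force: [0.1, 0.1, 1.1]
finger_gap: 0.0421
clock: 35.95
tcp_pos: [0.6251, -0.1808, 0.049]
orientation: [-0.699, 0.7, 0.105, -0.103]
wrist_force: [-0.9, 1.4, 5.8]
finger_gap: 0.0131
clock: 36.65
tcp_pos: [0.6252, -0.1814, 0.049]
orientation: [-0.7, 0.7, -0.098, 0.1]
wrist_force: [-0.9, -0.1, 4.7]
finger_gap: 0.0127
clock: 37.65
tcp_pos: [0.5194, -0.1081, 0.1835]
orientation: [-0.7, 0.7, -0.098, 0.099]
wrist_force: [0.0, -0.8, 0.4]
finger_gap: 0.06
clock 37.65 tcp [ 0.5194 -0.1081  0.1835] jaw 1.292 shift mm [ 50.4 -16.5  15.8] spin deg 0.09 (alt -179.91) R: [[0.961, 0.001, 0.276], [-0.276, -0.0, 0.961], [0.001, -1.0, -0.0]] j6 -0.08 F [ 0.  -0.8  0.4] gap 0.0600
```

View pics/w26.png

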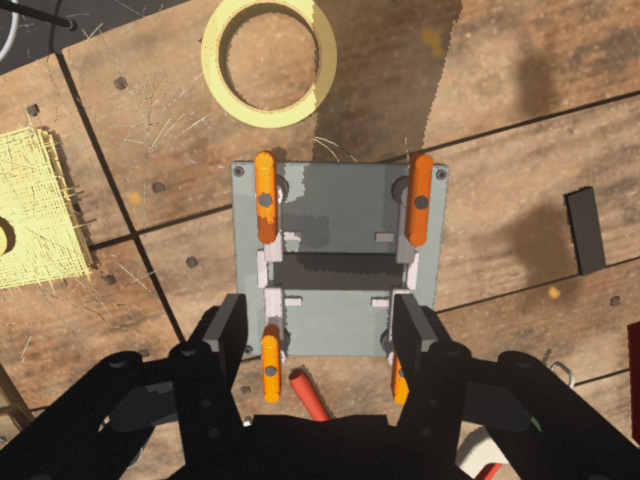

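View pics/m26.png

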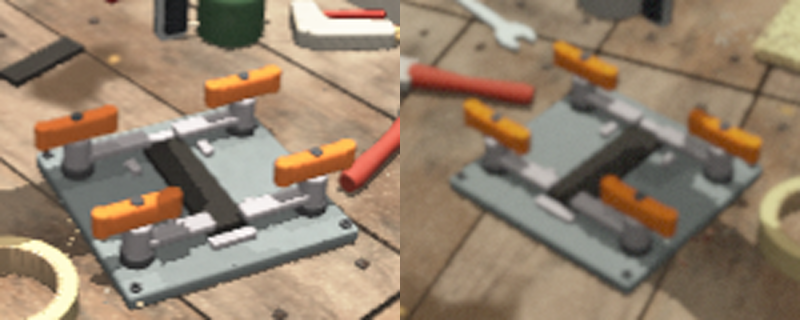

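```bash
python3 -m inch '[[[0,0,0,0],[0,0,0,0],[0,0,0,0]]]'
python3 - <<'E'
from h import *
np.set_printoptions(precision=1,suppress=True)
st,im=save("wrist","w27")
a=-.2947;c=np.array([.5722,-.1068]);R=np.array([[np.cos(a),np.sin(a)],[-np.sin(a),np.cos(a)]])
p=onplane("wrist",[(273,255),(404.5,255),(404.5,289),(273,289)],.021,st)
l=(p[:,:2]-c)@R.T*1000;print(l,l.mean(0))
print(env.hand_in())
E
```

```text
clock: 38.1
tcp_pos: [0.5207, -0.1096, 0.1822]
orientation: [0.7, -0.7, 0.099, -0.099]
wrist_force: [-0.5, 0.3, 0.7]
finger_gap: 0.0599
[[-14.  -57.6]
 [-15.6  56.1]
 [ 16.5  58.8]
 [ 18.1 -58.3]] [ 1.3 -0.2]
the job is handed in; nothing more can be done
None
```

The job is finished and handed in at about 38 s of the 72 s allowed. Hand-in gives no verdict.

**Strip:** I took it from the holder, stood it on the bench, tipped it flat and let go. I then took it again across its width, set it in the pocket and let go. After clamping it measured about 1.3 mm crosswise and 0.2 mm lengthwise from the pocket centre, within the 7 mm allowed.

**Clamps:**
- **First round:** I turned rear-right and front-left about half way, then front-right and rear-left. Each was turned about 0.61 rad by the tool's rotation, and pictures showed all four half turned.
- **Second round:** I turned rear-left and front-right home, then front-left and rear-right. Each ended at about 1.19 rad by the tool's rotation.
- **Last pictures:** all four handles lie across the pocket with the dogs over the strip ends.

The gripper is clear at z = 0.18 m with near-zero wrist force. I kept clear of the oil can, bush tin and tape roll. They did not visibly move, but I did not measure their final positions.

**Disagreement:** the strip measured about 117 x 34 mm, not 118 x 48. The cameras showed this, and so did the fingers, which stopped at 31–32 mm across its width. Standing in the holder, its top edge was at about 40 mm rather than 54 mm. The only other strip in view was smaller, about 80 x 24 mm, so I used the one in the holder. The pocket's side clearance was therefore larger than stated.

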